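Stand the fallen bearing roller, drop the keeper bar and pin it

TASK

Stand the fallen ceramic roller upright in the free space of its lane, in front of the two standing rollers, then swing the keeper bar down level so that its eye sits between the clevis ears. Then lay the loose T-handled pin in the V cradle and push it through both ears and the bar until its crossbar meets the cradle end. Do not knock over the other rollers, and leave the piston, ring and stud bolt where they are.

Things in the scene. Friction and masses are not known exactly. Their poses are not given: they have to be found in the camera images.
- cassette: Roller cassette, fixed; only its place and yaw vary. Origin on the bench top, on the keeper bar's line, mid-lane; x runs into the lane (away from the robot at yaw 0), y left, z up; 'cassette mm' below are in this frame. Floor plate x -110 to 230, y -160 to 110, top z 6 mm. Lane: rails with inner faces y +-36, tops z 20, x 25 to 220; end wall x 220, top z 36. Plate is bare before x 25.
- bay (a point): Middle of the free lane space, on the lane floor: cassette mm (52, 0, 6). The fallen roller shall stand about here, clear of the bar, which fills x -5 to 5.
- pivot (a point): Pivot of the keeper bar, cassette mm (0, -130, 45); the bar turns about the cassette's x axis, rising from level (eye in the clevis) to upright beside the lane and a little outwards. Post around it: x +-20, y -145 to -115, top z 62.
- ear_hole (a point): Centre of the near ear's hole at its near face, cassette mm (-15, 80, 45). Clevis: two upright ears, 8 mm thick (x -15 to -7 and 7 to 15), y 62 to 98, top z 66, each with a 15 mm hole along x at y 80, z 45. The bar's eye goes between them. The pin tip may catch lightly on a hole edge: push on (up to about 20 N).
- cradle_end (a point): Near end of the V cradle, on the hole axis: cassette mm (-70, 80, 45). Cradle: 90 degree V open at the top, x -70 to -15, 26 mm wide outside, edges at z 48; a 12 mm pin lying in it is in line with the ear holes. The pin's crossbar stops against this end.
- bar (a joint): Keeper bar angle, rad: 0 = level, closed, on its stop, eye in line with the ear holes; 1.57 = upright; stop at 1.95; starts 1.5 to 1.85. Stiff hinge: stays where left, 3 to 5 N at the eye moves it. Steel bar 10 mm thick (x), 24 mm deep, ending in a 34 mm deep eye whose end is 229 mm from the pivot. Closed: y -135 to 99, x +-5, top z 57 (eye 62). A lying roller blocks it.
- bar_eye (a point): Centre of the keeper bar's 17 mm eye hole, 210 mm from the pivot.
- tipped_roller: The fallen white ceramic roller: plain cylinder, 44 mm diameter, 56 mm long, about 0.27 kg. Origin at its centre, z along its axis (either end may be up). Starts lying across the bar's line on the floor plate, axis roughly along the lane. Standing, its centre is 34 mm above the bench.
- roller_mid: Same kind of roller, standing in the lane, centre about cassette x 128 mm; origin at its centre, z up.
- roller_back: Same kind of roller, standing behind roller_mid, centre about cassette x 179 mm; origin at its centre, z up.
- pin: Loose black steel T-handled pin, 0.12 kg, lying flat on the bench left of the cassette. Origin: centre of the crossbar, on the shank axis (6 mm above the bench); x along the shank to the tip, y along the crossbar. Shank 12 mm diameter; crossbar 12 mm diameter, 44 mm long. Centre of mass 37 mm from the origin. Fully home its origin is at cassette x -76 mm.
- pin_tip (a point): Tip of the pin, 103 mm from the pin's origin along the shank, last 4 mm tapered. Fully home it is at cassette x 27 mm, 12 mm out of the far ear.
- piston: Steel tensioner piston standing on the bench, 64 mm diameter, 50 mm tall, a bystander; origin under its centre.
- retainer: Bronze seal retainer ring lying flat, 90 mm outside diameter, 12 mm high, a bystander; origin under its centre.
- stud: Black stud bolt lying on the bench, 22 mm diameter, 150 mm long along its x, a bystander; origin under its middle.
Things that resemble listed ones, but are neither listed nor needed, are in the scene too. There is more than one size of the pin; the one meant has the size given above.

How it is judged:
By the outcome, as a careful person would: the job done as asked, in the order asked, and still so for the second after the job is handed in, with the robot touching nothing.
It also fails if it takes over 72 s, if anything falls off the work surface, if the arm or the gripper's body presses on something with over 40 N, if the wrist force passes 120 N, or if a joint passes its speed limit or range.

ROBOT

A 7-joint arm with a two-finger parallel gripper is mounted at the origin on the work surface. World frame = base frame: x ahead of the robot, y to its left, z up, the work surface at z = 0. Lengths are in m, angles in rad, forces in N, time in s.
With the tool pointing down it reaches from about 0.4 to 0.85 m from the base axis. Payload 10.4 kg.
Tool frame: the origin (TCP) lies between the finger pads; the fingertips stand robot.tips_ahead ahead of it and the grasp point (between the pads) lies 5 mm behind it (robot.tips_ahead is the distance from the TCP to the fingertips, in m); z points along the fingers, y is the line along which they close (so a half turn about z gives the same grasp; the last joint's range is limited). The gripper opens to 87 mm and grips with 3 to 60 N. Pads are 19 mm wide; open, the fingers measure 117 mm over their backs; the gripper's body (75 mm by 190 mm) begins 51 mm behind the grasp point.
Start: joints at [-1.293, 0.332, -0.065, 1.46, 0.022, 1.35, -0.088], TCP at [0.185, 0.597, 0.237] pointing down, gripper open.
Joint ranges: [-2.6, 2.6], [-0.5, 2.12], [-1.47, 1.34], [0.16, 2.42], [-1.27, 4.41], [0.06, 2.06], [-2.6, 2.6]. Speed limits (rad/s): [2.22, 2.22, 2.79, 2.79, 3.14, 3.14, 3.14].

INTERFACE

Orientations are given as a rotation vector (axis times angle).
In Python, from rig import sensors, get_image, camera_info, robot gives the robot as it stands.
- The arm moves only by the shell command python3 -m jog 'ROWS'. ROWS is JSON, a list of rows, each a list of 5 numbers: the closure, from 0 (fully open) to 1 (shut), then the shift along the tool's x, y, z in mm, then the turn about the tool's z in rad. In form: [[claw, x, y, z, roll], ...]. A call has 1 to 5 rows; each row shifts and turns the commanded pose from where the row before left it, along the tool's axes as they then stand; what a row does not reach is not made up. A row lasts 1/10 s, in which the tool goes at most 50 mm and 8.59 degrees, less where a joint would pass 70% of its speed; a pose out of reach is approached as far as the arm can. A call with a gripper value outside its range is refused whole. The fingers move at their own pace and stop on an object; the grip force is fixed at half the most. Time passes only in rows, so rows that do not move let the fingers close. It gives the time, the measured TCP pose, the force, the opening and the grip force at its end, in the units of the state.
- sensors.get_state(): the state, without advancing time (a new reading comes with each control period).
- get_image(name): name is "scene" or "top"; returns (picture, depth): 480x640x3 uint8, red, green, blue; 480x640 float32, m along the optical axis (not along the pixel's ray), 0 where there is no reading.
- camera_info(name): a dict with "fx", "fy", "cx", "cy" (pixels), "rvec" (rotation vector, rad) and "tvec" (3), from world to camera coordinates, as OpenCV has them. Camera axes: x right, y down, z forward; pixel columns grow to the right and rows downward; lengths in m; the calibration is good to about 2 mm. A picture is of the moment at which its call begins. camera_info takes no time and is no camera call.
- robot.sign_off(): hands the job in; it is judged then, once.
The state is a dict: "t": time; "q": joint angles; "qvel": joint speeds; "effort": joint torques, N m; "eef_pos": TCP position; "ee_rot": TCP orientation; "contact_force": force on the tool from outside, world axes, zero at the start; "moment": the same for the moment, N m; "gripper_width": finger opening in m; "grasp_force": force on a finger pad.
Only numpy, scipy, OpenCV 4.12 (cv2) and the standard library are available. Lean on these libraries where they do the work, as an engineer would, in place of code of your own. Each camera call takes 0.05 s, during which the arm holds its last target. There are 200 camera calls.

## Working session

There is one attempt and no reset: what is moved stays moved. The work goes in short steps, Python scripts to look and compute and a shell command to move; the robot and the scene stay as the last step left them, time stands still between calls to the robot, and variables do not carry over. Pictures are saved under pics/ and viewed, at most 10 in all, crops included, and the job is handed in when it is done.

```bash
mkdir -p pics; ls; cat > h.py <<'E'
import numpy as np, cv2, json
from scipy.spatial.transform import Rotation as R
from rig import sensors,get_image,camera_info,robot
def cam(n):
    c=camera_info(n); K=np.array([[c['fx'],0,c['cx']],[0,c['fy'],c['cy']],[0,0,1.]])
    return K,R.from_rotvec(c['rvec']).as_matrix(),np.array(c['tvec']).ravel()
def cloud(n,d):
    K,Rm,t=cam(n); v,u=np.mgrid[0:d.shape[0],0:d.shape[1]]
    P=np.stack([(u-K[0,2])/K[0,0]*d,(v-K[1,2])/K[1,1]*d,d],-1)
    W=(P-t)@Rm; W[d==0]=np.nan; return W
def proj(n,p):
    K,Rm,t=cam(n); q=(np.atleast_2d(p)@Rm.T+t)@K.T; return q[:,:2]/q[:,2:]
def grab(n,f):
    im,d=get_image(n); cv2.imwrite(f'pics/{f}.png',im[...,::-1]); np.savez(f'{f}.npz',im=im,d=d); return im,d
E
python3 - <<'E'
from h import *
for n in ('scene','top'): 
    grab(n,n+'0'); K,Rm,t=cam(n); print(n,K[0,0],-Rm.T@t,Rm[2])
print(sensors.get_state(),robot.tips_ahead)
E
```

```text
pics
scene 461.24548036194375 [ 1.06345406 -0.72307423  0.62224159] [-0.48122184  0.70828588 -0.51648491]
top 557.0839518893166 [0.38409971 0.00200265 1.23793529] [ 0.16175337 -0.00761628 -0.98680182]
{'t': 0.1, 'q': array([-1.29261297,  0.33283829, -0.06471176,  1.46084874,  0.02158378,
        1.34988074, -0.08850952]), 'qvel': array([ 0.00105407, -0.00274395, -0.00072417, -0.00268067,  0.00126182,
        0.00056925, -0.00230776]), 'effort': array([ 3.25216992e-03, -6.24531126e+01,  2.58420833e-02, -3.90726328e+01,
       -6.14264351e-02,  3.65126110e-02,  5.23266363e-05]), 'eef_pos': array([0.1850629 , 0.59663709, 0.23581912]), 'ee_rot': array([-4.70640458e-01, -3.10598129e+00,  1.99637730e-03]), 'contact_force': array([-0.21796285, -0.16172396,  0.3629898 ]), 'moment': array([-0.02788547, -0.03425639, -0.01139177]), 'grasp_force': 0.0, 'gripper_width': 0.08709084387547972} 0.014
```

View pics/top0.png

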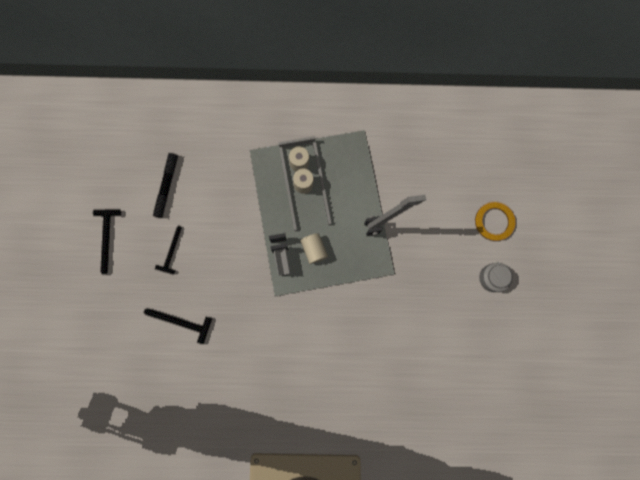

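View pics/scene0.png

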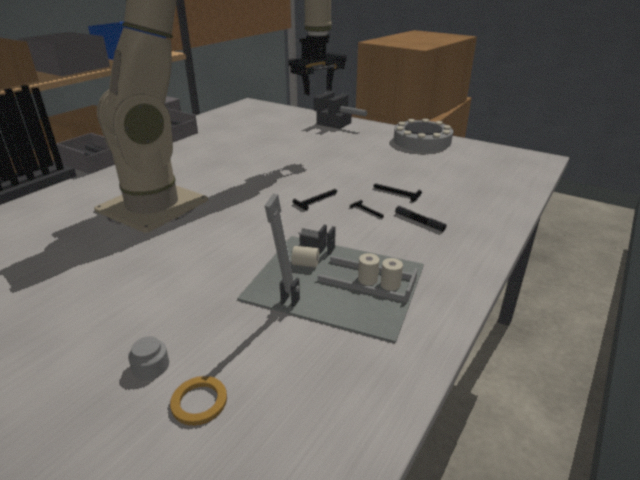

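The top view shows the cassette plate with corners near (250,150), (366,131), (394,273) and (275,296), and the fallen roller at (314,248). The bar is up, with its pivot near (376,227). There are three T-pins, at (107,240), (172,250) and (180,325), plus the stud at (167,185). The scene view agrees. Next I'll measure the pins and fit the plate.

```bash
cat > m.py <<'E'
from h import *
def plate(f='top0'):
    z=np.load(f+'.npz'); im,d=z['im'],z['d']; W=cloud('top',d)
    return im,d,W
if __name__=='__main__':
    im,d,W=plate()
    print('table z',np.nanmedian(W[350:400,300:400,2]),'plate z',np.nanmedian(W[200:230,340:360,2]))
    g=im.astype(int); print(g[215,350],g[380,250],g[100,300])
    # plane intersections: pixel -> world at height h
    K,Rm,t=cam('top'); C=-Rm.T@t
    def ray(p,h):
        p=np.atleast_2d(p); r=np.c_[(p[:,0]-K[0,2])/K[0,0],(p[:,1]-K[1,2])/K[1,1],np.ones(len(p))]@Rm
        return (C+r*((h-C[2])/r[:,2])[:,None])[:,:2]
    m=((g[...,0]-g[...,2])<4).astype(np.uint8); m[:, :235]=0; m[:120]=0;m[305:]=0;m[:,400:]=0
    m=cv2.morphologyEx(m,cv2.MORPH_CLOSE,np.ones((15,15)));m=cv2.morphologyEx(m,cv2.MORPH_OPEN,np.ones((41,41)))
    c=max(cv2.findContours(m,0,1)[0],key=cv2.contourArea)[:,0]
    w=ray(c,.006); r=cv2.minAreaRect((w*1000).astype(np.float32)); print('plate',r, cv2.boxPoints(r))
    dark=(g.sum(2)<110).astype(np.uint8); dark[:130]=0; dark[:,235:]=0; dark[380:]=0
    n,l,s,ce=cv2.connectedComponentsWithStats(dark)
    for i in range(1,n):
        if s[i,4]<60: continue
        v,u=np.where(l==i); w=ray(np.c_[u,v],.006)*1000
        r=cv2.minAreaRect(w.astype(np.float32)); print(s[i],np.round(r[0]),np.round(r[1]),r[2], 'area mm2',s[i,4]*(1.19/557*1000)**2)
    big=np.concatenate([cv2.resize(im[140:350,90:250],None,fx=2.6,fy=2.6,interpolation=2),cv2.resize(im[140:350,240:400],None,fx=2.6,fy=2.6,interpolation=2)],1)[:598,:800]
    big=np.clip(big*1.6,0,255).astype(np.uint8)
    cv2.imwrite('pics/crop0.png',big[...,::-1]); print(big.shape)
E
python3 m.py
```

```text
table z 1.811637755265073e-05 plate z 0.005958630742710949
[111 111 103] [155 147 138] [154 146 136]Traceback (most recent call last):
  File "m.py", line 16, in <module>
    c=max(cv2.findContours(m,0,1)[0],key=cv2.contourArea)[:,0]
      ~~~^^^^^^^^^^^^^^^^^^^^^^^^^^^^^^^^^^^^^^^^^^^^^^^^
ValueError: max() iterable argument is empty
```

```bash
sed -i "s/m=((g\[...,0\]-g\[...,2\])<4).astype/m=(W[...,2]>.003).astype/" m.py; sed -i "s/dark=(g.sum(2)<110).astype/print('std',np.nanstd(W[350:400,300:400,2]));dark=((W[...,2]>.004)).astype/" m.py; python3 m.py
```

```text
table z 1.811637755265073e-05 plate z 0.005958630742710949
[111 111 103] [155 147 138] [154 146 136]
plate ((639.0761108398438, -15.351409912109375), (421.2740173339844, 374.5025939941406), 1.167375922203064) [[ 424.66794  167.56969]
 [ 432.2977  -206.85518]
 [ 853.48425 -198.2725 ]
 [ 845.8545   176.15236]]
std 0.0024011610319154275
[152 153  27  67 700] [688. 329.] [ 31. 155.] 78.20923614501953 area mm2 3195.078791551303
[ 92 208  30  67 631] [561. 444.] [148.  64.] 12.016404151916504 area mm2 2880.135310669817
[155 226  27  50 335] [544. 308.] [ 45. 109.] 74.62934875488281 area mm2 1529.0734216709807
[143 309  70  36 666] [384. 289.] [149.  60.] 74.77365112304688 area mm2 3039.8892502473823
(546, 800, 3)
```

View pics/crop0.png

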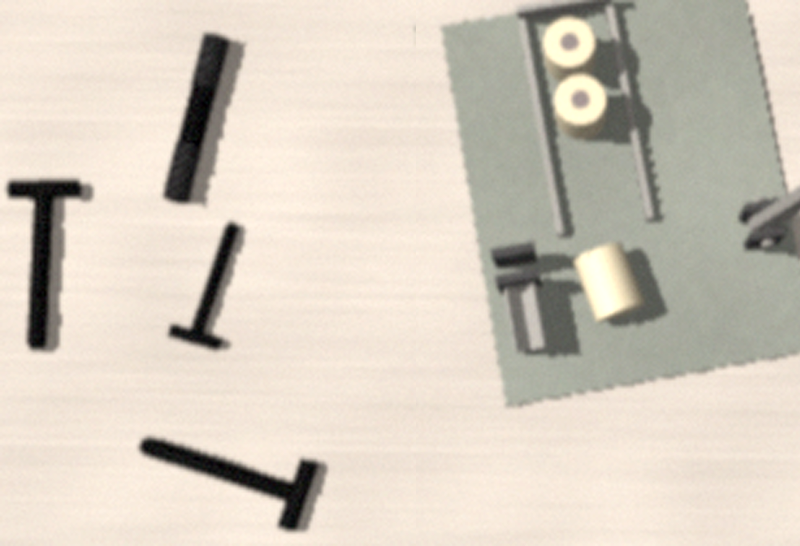

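The crop shows that the pin near crop (205,285) is the right one. It measures 109 × 45 mm and its tip points up-right. The roller lies at crop (608,282) and the cradle is at (528,320). Now I'll fit the cassette pose, pin, roller and bar.

```bash
cat > f.py <<'E'
from h import *
z=np.load('top0.npz'); im,d=z['im'],z['d']; W=cloud('top',d)*1000
K,Rm,t=cam('top'); C=-Rm.T@t
def ray(p,h):
    p=np.atleast_2d(p); r=np.c_[(p[:,0]-K[0,2])/K[0,0],(p[:,1]-K[1,2])/K[1,1],np.ones(len(p))]@Rm
    return (C+r*((h-C[2])/r[:,2])[:,None])[:,:2]*1000
b=cv2.GaussianBlur(im,(0,0),1.2).astype(float); m=(b[...,0]/b[...,1]<1.03).astype(np.uint8)
m[:,:242]=0;m[:122]=0;m[302:]=0;m[:,400:]=0
m=cv2.morphologyEx(m,cv2.MORPH_CLOSE,np.ones((15,15)));m=cv2.morphologyEx(m,cv2.MORPH_OPEN,np.ones((31,31)))
c=max(cv2.findContours(m,0,1)[0],key=cv2.contourArea)[:,0]
r=cv2.minAreaRect(ray(c,.006).astype(np.float32)); print('plate',r)
s,a=r[1],r[2]
yaw=np.deg2rad(a if s[0]>s[1] else a-90)
Rc=lambda y:np.array([[np.cos(y),-np.sin(y)],[np.sin(y),np.cos(y)]])
O=np.array(r[0])-Rc(yaw)@[60,-25]; print('cassette O',O,'yaw',np.rad2deg(yaw))
def cas(w): return np.c_[(w[:,:2]-O)@Rc(yaw),w[:,2]]
P=cas(W.reshape(-1,3))
def show(n,sel): 
    q=P[sel]; print(n,len(q),np.round(np.percentile(q,[2,50,98],axis=0),1).tolist())
x,y,zz=P.T
show('ears',(abs(x)<25)&(y>50)&(y<110)&(zz>58)&(zz<75))
show('endwall',(x>205)&(x<240)&(abs(y)<60)&(zz>28))
show('railL',(x>30)&(x<200)&(y>25)&(y<55)&(zz>15)&(zz<25))
show('railR',(x>30)&(x<200)&(y<-30)&(y>-55)&(zz>15)&(zz<25))
show('cradle',(x>-90)&(x<-20)&(y>55)&(y<110)&(zz>40)&(zz<52))
for n,c0 in(('mid',128),('back',179)): show(n,(abs(x-c0)<27)&(abs(y)<34)&(zz>55)&(zz<70))
show('bar',(y<-90)&(y>-260)&(abs(x)<40)&(zz>100))
show('post',(y<-90)&(y>-150)&(abs(x)<30)&(zz>50)&(zz<70))
# fallen roller: top ridge / outline of pts z>15 around
sel=(x>-60)&(x<60)&(y<45)&(y>-60)&(zz>16)&(zz<60); sel&=~((x>20)&(abs(y)>30))
q=P[sel]; show('fallen',sel)
rr=cv2.minAreaRect(q[:,:2].astype(np.float32)); print('rect',rr)
from scipy.optimize import least_squares
# cylinder fit: horizontal axis, r=22, centre z=28
def res(p):
    th,cc=p; return np.hypot((q[:,0]*-np.sin(th)+q[:,1]*np.cos(th))-cc,q[:,2]-28)-22
s=least_squares(res,[0,np.median(q[:,1])],loss='soft_l1',f_scale=2)
th,cc=s.x; al=q[:,0]*np.cos(th)+q[:,1]*np.sin(th); e=np.percentile(al,[1,99]); ac=e.mean()
ctr=np.array([np.cos(th),np.sin(th)])*ac+np.array([-np.sin(th),np.cos(th)])*cc
print('fallen axis deg',np.rad2deg(th),'ends',e,'ctr cas',ctr,'world',O+Rc(yaw)@ctr,'rms',np.sqrt(np.mean(s.fun**2)))
# pin
w=W.reshape(-1,3); u,v=np.meshgrid(np.arange(640),np.arange(480)); u=u.ravel();v=v.ravel()
g=(im.reshape(-1,3).astype(int).sum(1)<150)&(u>150)&(u<190)&(v>223)&(v<278)
pp=ray(np.c_[u,v][g],.006); r=cv2.minAreaRect(pp.astype(np.float32)); print('pin rect',r,len(pp))
mu=pp.mean(0); A=np.deg2rad(r[2]); 
ax=np.array([np.cos(A),np.sin(A)]); ax=ax if abs(ax[0])>.7 else np.array([np.sin(A),-np.cos(A)]); ax*=np.sign(ax[0])
s1=(pp-mu)@ax; lat=(pp-mu)@[-ax[1],ax[0]]
sh=s1>s1.min()+16; k=np.polyfit(s1[sh],lat[sh],1); 
ang=np.arctan2(ax[1],ax[0])+np.arctan(k[0]); ax=np.array([np.cos(ang),np.sin(ang)]);n=np.array([-ax[1],ax[0]])
s1=(pp-mu)@ax;lat=(pp-mu)@n; org=mu+ax*(s1.min()+6)+n*np.median(lat[s1>s1.min()+16])
print('pin yaw',np.rad2deg(ang),'origin',org,'len',np.ptp(s1),'bar width',np.ptp(lat))
E
python3 f.py
```

```text
plate ((638.7916259765625, -26.506027221679688), (340.0947570800781, 280.0453796386719), 11.162181854248047)
cassette O [575.08696649 -13.59415827] yaw 11.162181854248047
ears 146 [[-16.6, 66.9, 59.0], [5.0, 83.8, 66.0], [13.1, 101.2, 69.9]]
endwall 135 [[217.4, -34.4, 28.7], [220.3, 7.5, 35.1], [225.4, 46.1, 39.8]]
railL 198 [[33.4, 28.0, 15.3], [115.9, 44.1, 19.7], [193.2, 47.2, 23.9]]
railR 194 [[33.0, -36.8, 15.4], [112.8, -33.7, 20.0], [195.9, -30.7, 23.9]]
cradle 211 [[-70.8, 71.0, 40.2], [-47.8, 85.6, 44.8], [-21.2, 97.1, 50.2]]
mid 318 [[105.8, -11.0, 57.1], [125.4, 8.4, 61.5], [146.7, 27.9, 66.3]]
back 308 [[155.7, -10.9, 56.5], [175.5, 8.7, 61.6], [195.4, 28.4, 66.7]]
bar 468 [[-5.3, -192.2, 106.5], [-3.4, -158.5, 217.0], [4.7, -130.1, 271.2]]
post 147 [[-18.2, -138.8, 50.9], [-5.2, -122.8, 60.5], [16.0, -110.7, 66.5]]
fallen 532 [[-54.6, -12.1, 27.2], [-27.2, 10.7, 45.8], [0.9, 32.6, 52.8]]
rect ((-25.79441261291504, 9.877481460571289), (56.331214904785156, 44.22708511352539), 10.681539535522461)
fallen axis deg 11.244152927502077 ends [-51.20836724   3.86433514] ctr cas [-26.06204522   9.69162918] world [547.64176142  -9.1311329 ] rms 2.8855352929541325
pin rect ((543.1690063476562, 314.72625732421875), (41.53282928466797, 104.31676483154297), 84.41419219970703) 271
pin yaw -15.213185939337171 origin [499.46788953 318.47630614] len 103.62067474494572 bar width 42.36099346568318
```

```bash
cat > g.py <<'E'
from h import *
from scipy.optimize import minimize
# signed-box model fit: points (top+scene depth) vs. known cassette boxes
B=np.array([[-15,-7,62,98,20,66],[7,15,62,98,20,66],[-110,230,-160,110,0,6],[-20,20,-145,-115,6,62]],float)
def sd(p,b):
    c=(b[::2]+b[1::2])/2;h=(b[1::2]-b[::2])/2;q=abs(p-c)-h
    return np.linalg.norm(np.maximum(q,0),axis=1)+np.minimum(q.max(1),0)
def fit(Wl,p0):
    def T(p,w): c,s=np.cos(p[2]),np.sin(p[2]); return np.c_[(w[:,:2]-p[:2])@np.array([[c,-s],[s,c]]),w[:,2]]
    w=Wl[(Wl[:,2]>3)]; q=T(p0,w)
    e=w[(abs(q[:,0])<28)&(q[:,1]>48)&(q[:,1]<115)&(q[:,2]>30)&(q[:,2]<75)]
    rl=w[(q[:,0]>35)&(q[:,0]<210)&(q[:,1]>25)&(q[:,1]<56)&(q[:,2]>14)&(q[:,2]<26)]
    rr=w[(q[:,0]>35)&(q[:,0]<210)&(q[:,1]<-25)&(q[:,1]>-56)&(q[:,2]>14)&(q[:,2]<26)]
    po=w[(abs(q[:,0])<30)&(q[:,1]<-105)&(q[:,1]>-160)&(q[:,2]>40)&(q[:,2]<66)]
    def cost(v,pr=0):
        p=[v[0],v[1],v[2]]; t=v[3]
        E=T(p,e);a=np.minimum(abs(sd(E,B[0])),abs(sd(E,B[1])))
        L=sd(T(p,rl),np.array([25,220,36,36+t,6,20.]));Rr=sd(T(p,rr),np.array([25,220,-36-t,-36,6,20.]))
        Po=abs(sd(T(p,po),B[3]))
        return sum(np.minimum(abs(x),6).mean() for x in(a,L,Rr))+.3*np.minimum(Po,6).mean()
    best=min((minimize(cost,[p0[0]+dx,p0[1]+dy,p0[2],8],method='Nelder-Mead',options=dict(initial_simplex=[[p0[0]+dx,p0[1]+dy,p0[2],8],[p0[0]+dx+5,p0[1]+dy,p0[2],8],[p0[0]+dx,p0[1]+dy+5,p0[2],8],[p0[0]+dx,p0[1]+dy,p0[2]+.03,8],[p0[0]+dx,p0[1]+dy,p0[2],11]],maxiter=800)) for dx in(-4,0,4) for dy in(-3,3)),key=lambda r:r.fun)
    print(len(e),len(rl),len(rr),len(po)); return best.x,best.fun
if __name__=='__main__':
    for n in('top','scene'):
        z=np.load(n+'0.npz'); W=cloud(n,z['d']).reshape(-1,3)*1000; W=W[np.isfinite(W[:,0])]
        p,f=fit(W,[574,-9,.19]); print(n,p[:2],np.rad2deg(p[2]),p[3],f)
E
python3 g.py
```

```text
262 202 211 172
top [573.35852914  -9.7235844 ] 11.623895868652227 4.947971245579382 5.158318480975817
303 152 367 236
scene [574.42663256  -8.98209058] 11.296699474984562 6.099526719219114 4.942638427752708
```

```bash
cat > go.py <<'E'
# usage: go.py x y z(mm, world) linedeg [n]  -> rows of shifts in tool axes + roll (to be typed)
from h import *; import sys
def world(c,O=(573.9,-9.3),yaw=11.4):
    a=np.deg2rad(yaw); return np.array([O[0]+c[0]*np.cos(a)-c[1]*np.sin(a),O[1]+c[0]*np.sin(a)+c[1]*np.cos(a)])
if __name__=='__main__':
    a=[x for x in sys.argv[1:] if x!='cas']; v=np.array(list(map(float,a[:4]))); 
    if 'cas' in sys.argv: v[:2]=world(v[:2])
    s=sensors.get_state(); M=R.from_rotvec(s['ee_rot']).as_matrix(); p=np.array(s['eef_pos'])*1000
    cur=np.rad2deg(np.arctan2(M[1,0],M[0,0])); dw=(v[3]-cur+90)%180-90; roll=-np.deg2rad(dw)
    D=v[:3]-p; n=int(a[4]) if len(a)>4 else max(1,int(np.ceil(max(np.linalg.norm(D)/48,abs(roll)/.145))))
    print('tcp',p.round(1),'line',round(cur,1),'tilt',np.round(M[:,2],3),'dist',np.linalg.norm(D).round(1),'roll',roll.round(3),'q7',round(s['q'][6],2),'F',np.round(s['contact_force'],1),'w',round(s['gripper_width']*1000,1),'t',s['t'])
    cmd=M.copy()
    for i in range(n):
        print((cmd.T@(D/n)).round(0 if n>1 else 1).tolist(),round(roll/n,3)); cmd=cmd@R.from_rotvec([0,0,roll/n]).as_matrix()
E
python3 go.py 518.5 -21.1 130 22.4
```

```text
tcp [185.1 596.6 235.8] line 162.8 tilt [-0.    -0.001 -1.   ] dist 709.9 roll -0.692 q7 -0.09 F [-0.2 -0.2  0.4] w 87.1 t 0.1
[-33.0, -33.0, 7.0] -0.046
[-32.0, -34.0, 7.0] -0.046
[-30.0, -36.0, 7.0] -0.046
[-29.0, -37.0, 7.0] -0.046
[-27.0, -38.0, 7.0] -0.046
[-25.0, -40.0, 7.0] -0.046
[-23.0, -41.0, 7.0] -0.046
[-21.0, -42.0, 7.0] -0.046
[-19.0, -43.0, 7.0] -0.046
[-17.0, -43.0, 7.0] -0.046
[-15.0, -44.0, 7.0] -0.046
[-13.0, -45.0, 7.0] -0.046
[-11.0, -45.0, 7.0] -0.046
[-9.0, -46.0, 7.0] -0.046
[-7.0, -46.0, 7.0] -0.046
```

```bash
python3 -m jog '[[0,-33,-33,7,-0.046],[0,-32,-34,7,-0.046],[0,-30,-36,7,-0.046],[0,-29,-37,7,-0.046],[0,-27,-38,7,-0.046]]' ; python3 -m jog '[[0,-25,-40,7,-0.046],[0,-23,-41,7,-0.046],[0,-21,-42,7,-0.046],[0,-19,-43,7,-0.046],[0,-17,-43,7,-0.046]]'; python3 go.py 518.5 -21.1 130 22.4
```

```text
t: 0.6
eef_pos: [0.2968, 0.3892, 0.201]
ee_rot: [-0.108, -3.14, 0.0]
contact_force: [1.3, 0.9, 0.6]
gripper_width: 0.0871
grasp_force: 0.0
t: 1.1
eef_pos: [0.4062, 0.182, 0.1662]
ee_rot: [-0.253, 3.131, 0.001]
contact_force: [0.4, 0.5, -0.5]
gripper_width: 0.0869
grasp_force: 0.0
tcp [406.2 182.  166.2] line -170.8 tilt [ 0.  0. -1.] dist 234.9 roll -0.23 q7 1.2 F [ 0.4  0.5 -0.5] w 86.9 t 1.1
[-16.0, -44.0, 7.0] -0.046
[-14.0, -44.0, 7.0] -0.046
[-12.0, -45.0, 7.0] -0.046
[-10.0, -45.0, 7.0] -0.046
[-7.0, -46.0, 7.0] -0.046
```

```bash
python3 -m jog '[[0.28,-16,-44,7,-0.046],[0.28,-14,-44,7,-0.046],[0.28,-12,-45,7,-0.046],[0.28,-10,-45,7,-0.046],[0.28,-7,-46,7,-0.046]]' ; python3 -m jog '[[0.28,0,0,0,0]]'; python3 go.py 518.5 -21.1 24 22.4 3
```

```text
t: 1.6
eef_pos: [0.5194, -0.0204, 0.1312]
ee_rot: [-0.611, 3.081, 0.0]
contact_force: [1.4, -0.2, 0.3]
gripper_width: 0.0636
grasp_force: 0.0
t: 1.7
eef_pos: [0.5198, -0.0253, 0.1307]
ee_rot: [0.599, -3.083, 0.005]
contact_force: [0.8, 0.7, -0.1]
gripper_width: 0.0633
grasp_force: 0.0
tcp [519.8 -25.3 130.7] line -158.0 tilt [-0.    -0.003 -1.   ] dist 106.7 roll -0.007 q7 2.01 F [ 0.8  0.7 -0.1] w 63.3 t 1.7
[-0.0, 2.0, 36.0] -0.002
[-0.0, 2.0, 36.0] -0.002
[-0.0, 2.0, 36.0] -0.002
```

```bash
python3 -m jog '[[0.28,0,4,36,0],[0.28,0,0,36,0],[0.28,0,0,30,0],[0.28,0,0,0,0]]'; python3 go.py 518.5 -21.1 24 22.4 1;  python3 - <<'E'
from h import *
im,d=grab('scene','s1'); c=proj('scene',[[.54,-.01,.04]])[0].astype(int); print(c)
v=im[c[1]-75:c[1]+75,c[0]-100:c[0]+100]; cv2.imwrite('pics/s1c.png',np.clip(cv2.resize(v,None,fx=4,fy=4,interpolation=2)*1.4,0,255).astype(np.uint8)[...,::-1])
E
```

```text
t: 2.1
eef_pos: [0.5142, -0.015, 0.0261]
ee_rot: [0.606, -3.075, -0.0]
contact_force: [-0.8, -0.5, 0.6]
gripper_width: 0.0624
grasp_force: 0.0
tcp [514.2 -15.   26.1] line -157.7 tilt [-0.007 -0.001 -1.   ] dist 7.7 roll -0.002 q7 2.07 F [-0.8 -0.5  0.6] w 62.4 t 2.1
[-1.7, -7.2, 2.0] -0.002
[300 251]
```

View pics/s1c.png

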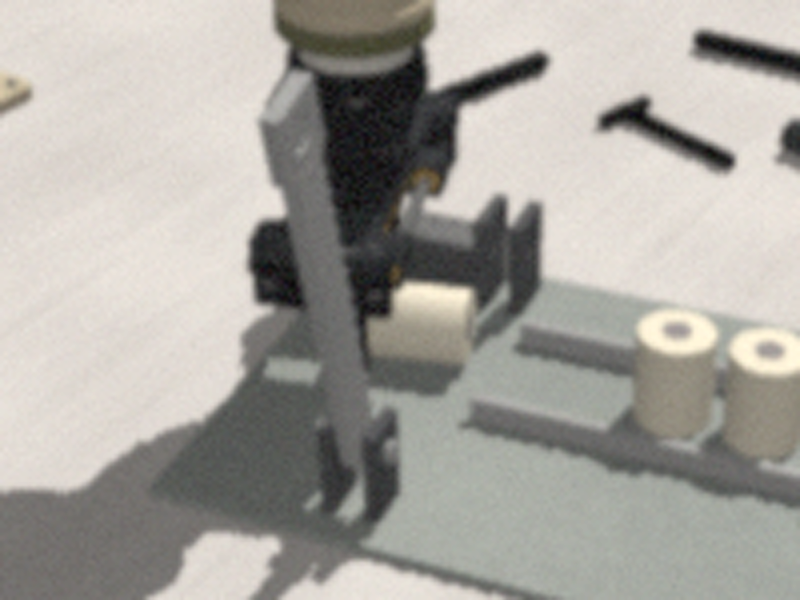

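The view shows the fingers straddling the near end of the fallen roller (crop ~(400,300)), with the bar up at (330,280). I'll let it settle, then correct.

```bash
python3 -m jog '[[0.28,0,0,0,0],[0.28,0,0,0,0]]'; python3 go.py 518.5 -21.1 24 22.4 1
```

```text
t: 2.35
eef_pos: [0.5185, -0.0149, 0.0313]
ee_rot: [-0.607, 3.08, 0.0]
contact_force: [-0.2, -0.4, 0.5]
gripper_width: 0.0624
grasp_force: 0.0
tcp [518.5 -14.9  31.3] line -157.7 tilt [ 0.003  0.001 -1.   ] dist 9.5 roll -0.002 q7 2.07 F [-0.2 -0.4  0.5] w 62.4 t 2.35
[2.4, -5.7, 7.3] -0.002
```

```bash
python3 -m jog '[[0.28,2.4,-5.7,7,0]]'; for i in 1 2 3; do python3 -m jog '[[0.28,0,0,0,0]]' | grep eef_pos; done
```

```text
t: 2.45
eef_pos: [0.5189, -0.0205, 0.0243]
ee_rot: [-0.609, 3.078, 0.001]
contact_force: [0.3, -0.4, -0.5]
gripper_width: 0.063
grasp_force: 0.0
eef_pos: [0.5172, -0.0222, 0.0225]
eef_pos: [0.5173, -0.0216, 0.0227]
eef_pos: [0.5173, -0.0213, 0.0227]
```

```bash
python3 -m jog '[[0.6,-1.5,0,-1,0],[0.6,0,0,0,0],[0.6,0,0,0,0],[0.6,0,0,0,0]]'; python3 -m jog '[[0.6,0,0,-10,0],[0.6,0,0,-15,0],[0.6,0,0,-20,0],[0.6,0,0,-20,0],[0.6,0,0,0,0]]';  python3 - <<'E'
from h import *
im,d=grab('scene','s2'); c=proj('scene',[[.54,-.01,.07]])[0].astype(int); print(c)
v=im[c[1]-60:c[1]+60,c[0]-60:c[0]+60]; cv2.imwrite('pics/s2c.png',np.clip(cv2.resize(v,None,fx=4,fy=4,interpolation=2)*1.4,0,255).astype(np.uint8)[...,::-1])
E
```

```text
t: 3.15
eef_pos: [0.5188, -0.0208, 0.0236]
ee_rot: [-0.607, 3.082, -0.0]
contact_force: [0.9, 0.3, -0.1]
gripper_width: 0.0421
grasp_force: 30.0
t: 3.65
eef_pos: [0.52, -0.0207, 0.091]
ee_rot: [-0.607, 3.078, 0.0]
contact_force: [0.5, 0.3, -3.3]
gripper_width: 0.0421
grasp_force: 30.0
[300 240]
```

View pics/s2c.png

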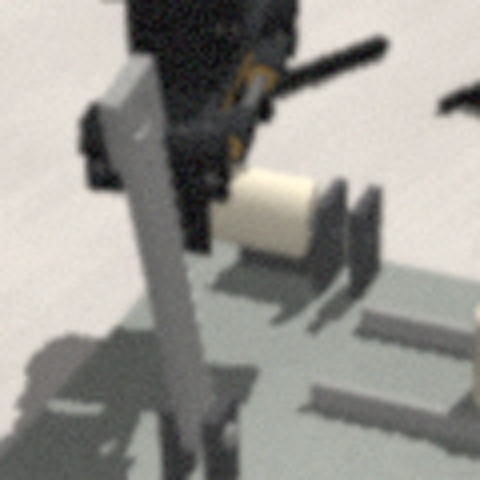

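The roller is held by its near end and stays horizontal, so it doesn't swing by gravity. I'll press the lower part of its free end against the plate's near edge to pivot it in the grip.

```bash
python3 go.py -175 -115 70 11.4 5 cas
```

```text
tcp [519.2 -20.6  89.4] line -157.7 tilt [ 0.002  0.001 -1.   ] dist 166.5 roll 0.19 q7 2.03 F [ 0.2 -0.6 -3.8] w 42.1 t 3.7
[28.0, -18.0, 4.0] 0.038
[27.0, -19.0, 4.0] 0.038
[26.0, -20.0, 4.0] 0.038
[26.0, -21.0, 4.0] 0.038
[25.0, -22.0, 4.0] 0.038
```

```bash
python3 -m jog '[[0.6,28,-18,4,0.038],[0.6,27,-19,4,0.038],[0.6,26,-20,4,0.038],[0.6,26,-21,4,0.038],[0.6,25,-22,4,0.038]]' >/dev/null;  python3 -m jog '[[0.6,0,0,0,0],[0.6,0,0,0,0]]'; python3 go.py -175 -115 20 11.4 2 cas
python3 - <<'E'
from h import *
from go import world
im,d=grab('scene','s3'); W=cloud('scene',d)*1000
s=sensors.get_state(); p=np.array(s['eef_pos'])*1000
g=im.astype(int); m=(g[...,0]>110)&(g[...,0]-g[...,2]>25)
a=np.deg2rad(11.4); D=W-p; x=D[...,0]*np.cos(a)+D[...,1]*np.sin(a); y=-D[...,0]*np.sin(a)+D[...,1]*np.cos(a)
k=(x>-15)&(x<75)&(abs(y)<30)&(abs(D[...,2])<60)
print(k.sum(),(k&m).sum()); kk=k&(y<-10)
for lo in range(-15,75,10):
    j=kk&(x>=lo)&(x<lo+10); z=D[...,2][j]; print(lo,j.sum(),np.percentile(z,[5,95]).round(1) if j.sum() else '')
E
```

```text
t: 4.4
eef_pos: [0.4228, -0.1568, 0.0677]
ee_rot: [0.31, -3.125, -0.001]
contact_force: [0.6, 0.9, -2.7]
gripper_width: 0.0421
grasp_force: 30.0
tcp [ 422.8 -156.8   67.7] line -168.7 tilt [-0.001  0.    -1.   ] dist 47.8 roll -0.001 q7 2.12 F [ 0.6  0.9 -2.7] w 42.1 t 4.4
[-1.0, -0.0, 24.0] -0.001
[-1.0, -0.0, 24.0] -0.001
852 42
-15 21 [-10.9   8.8]
-5 35 [-10.5  13.9]
5 100 [-10.   30.9]
15 54 [-7.2 22.5]
25 61 [-7.  19.8]
35 58 [-11.2  19.2]
45 59 [-9.1 19. ]
55 71 [-13.3  18.4]
65 12 [-60. -58.]
```

```bash
python3 -m jog '[[0.6,0,0,20,0],[0.6,0,0,20,0],[0.6,0,0,0,0],[0.6,0,0,0,0]]'; python3 -m jog '[[0.6,0,0,2,0],[0.6,0,0,0,0]]'|grep -E 'eef|cont'; python3 -m jog '[[0.6,0,0,2,0],[0.6,0,0,0,0]]'|grep -E 'eef|cont'
```

```text
t: 4.85
eef_pos: [0.4238, -0.1562, 0.0285]
ee_rot: [0.314, -3.125, 0.0]
contact_force: [0.0, -0.2, -3.6]
gripper_width: 0.0418
grasp_force: 30.0
eef_pos: [0.4243, -0.1565, 0.0271]
contact_force: [0.7, 0.1, -2.8]
eef_pos: [0.4239, -0.1566, 0.0246]
contact_force: [1.0, -0.4, -3.6]
```

```bash
for r in '[[0.6,-2,0,1.5,0],[0.6,0,0,0,0]]' '[[0.6,-4,0,0,0],[0.6,0,0,0,0]]' '[[0.6,-3,0,0,0],[0.6,0,0,0,0]]' '[[0.6,-3,0,0,0],[0.6,0,0,0,0]]'; do :; done
python3 -m jog '[[0.6,-2,0,1.5,0],[0.6,0,0,0,0]]'|grep -E 'eef|cont'; python3 -m jog '[[0.6,-4,0,0,0],[0.6,0,0,0,0]]'|grep -E 'eef|cont'; python3 -m jog '[[0.6,-4,0,0,0],[0.6,0,0,0,0]]'|grep -E 'eef|cont'
```

```text
eef_pos: [0.426, -0.1563, 0.023]
contact_force: [-0.1, -0.6, -2.5]
eef_pos: [0.4302, -0.1554, 0.0231]
contact_force: [0.0, 0.8, -2.5]
eef_pos: [0.4319, -0.1551, 0.0224]
contact_force: [-7.5, -2.3, -0.1]
```

```bash
python3 -m jog '[[0.6,-4,0,0,0],[0.6,-5,0,-5,0],[0.6,0,0,0,0]]'|grep -E 'eef|cont'; python3 -m jog '[[0.6,-5,0,-4,0],[0.6,-5,0,-6,0],[0.6,0,0,0,0]]'|grep -E 'eef|cont'
python3 - <<'E'
from h import *
im,d=grab('scene','s4'); c=proj('scene',[[.48,-.14,.04]])[0].astype(int); print(c)
v=im[c[1]-60:c[1]+60,c[0]-60:c[0]+60]; cv2.imwrite('pics/s4c.png',np.clip(cv2.resize(v,None,fx=4,fy=4,interpolation=2)*1.6,0,255).astype(np.uint8)[...,::-1])
E
```

```text
eef_pos: [0.4356, -0.1544, 0.0263]
contact_force: [-27.3, -5.8, 9.7]
eef_pos: [0.4481, -0.1522, 0.0376]
contact_force: [-22.1, -4.1, 16.3]
[243 270]
```

View pics/s4c.png

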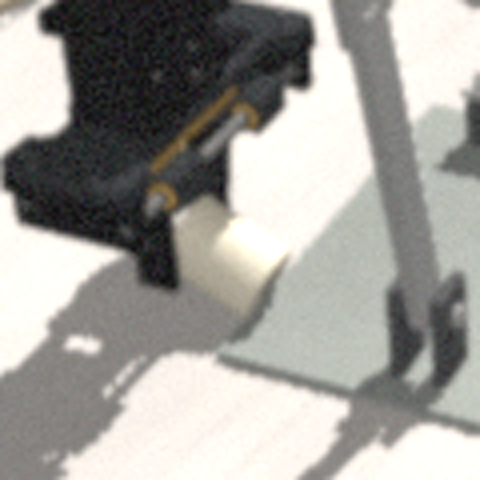

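The roller is pivoting: its free end (crop ~(260,290)) is down at the plate edge with roughly 30° of tilt. I'll continue the arc.

```bash
python3 -m jog '[[0.6,-5,0,-6,0],[0.6,-5,0,-5,0],[0.6,0,0,0,0]]'|grep -E 'eef|cont|width'; python3 -m jog '[[0.6,-6,0,-4,0],[0.6,-6,0,-3,0],[0.6,0,0,0,0]]'|grep -E 'eef|cont|width'
cat > tilt.py <<'E'
from h import *
import sys
im,d=grab('scene','s5'); W=cloud('scene',d).reshape(-1,3)*1000
p=np.array(sensors.get_state()['eef_pos'])*1000; a=np.deg2rad(11.4); D=W-p
q=np.c_[D[:,0]*np.cos(a)+D[:,1]*np.sin(a),-D[:,0]*np.sin(a)+D[:,1]*np.cos(a),D[:,2]]
g=im.reshape(-1,3).astype(int)
k=(q[:,0]>-30)&(q[:,0]<75)&(abs(q[:,1])<26)&(q[:,2]>-70)&(q[:,2]<60)&(W[:,2]>10)&(g.sum(1)>200)
q=q[k]; from scipy.optimize import least_squares
def cyl(v):  # pitch, axis point x,z (at TCP), y0
    u=np.array([np.cos(v[0]),0,-np.sin(v[0])]); r=q-[v[1],v[2],v[3]]; s=r@u
    rad=np.linalg.norm(r-np.outer(s,u),axis=1)-22; e=abs(s)-28
    return np.where(np.maximum(rad,e)>0,np.hypot(np.maximum(rad,0),np.maximum(e,0)),np.maximum(rad,e))
best=min((least_squares(cyl,[t,25*np.cos(t),0,5-25*np.sin(t)],loss='soft_l1',f_scale=2) for t in np.deg2rad([0,20,40,60,80,95])),key=lambda s:s.cost)
print(len(q),'pitch deg',np.rad2deg(best.x[0]).round(1),'centre rel tcp',best.x[1:].round(1),'cost/pt',best.cost/len(q))
E
python3 tilt.py
```

```text
eef_pos: [0.4624, -0.149, 0.0495]
contact_force: [-5.2, -0.1, 3.1]
gripper_width: 0.0428
eef_pos: [0.4755, -0.1461, 0.0566]
contact_force: [0.5, -0.0, -3.3]
gripper_width: 0.0428
532 pitch deg 46.1 centre rel tcp [ 20.7   1.4 -10.2] cost/pt 1.3661945826354371
```

```bash
python3 -m jog '[[0.6,17,0,0,0],[0.6,0,0,8,0],[0.6,0,0,0,0]]'|grep -E 'eef|cont|width'; python3 -m jog '[[0.6,-5,0,0,0],[0.6,-5,0,0,0],[0.6,0,0,0,0]]'|grep -E 'eef|cont|width';
```

```text
eef_pos: [0.4567, -0.1498, 0.0473]
contact_force: [0.4, 0.7, -3.3]
gripper_width: 0.0432
eef_pos: [0.4674, -0.1482, 0.0489]
contact_force: [-10.4, 0.7, 14.8]
gripper_width: 0.0435
```

```bash
python3 -m jog '[[0.6,-5,0,-1,0],[0.6,-6,0,-2,0],[0.6,-6,0,-1,0],[0.6,0,0,0,0]]'|grep -E 'eef|cont|width'; python3 tilt.py; python3 -m jog '[[0.6,-5,0,-1,0],[0.6,-5,0,0,0],[0.6,0,0,0,0]]'|grep -E 'eef|cont|width'; python3 tilt.py
```

```text
eef_pos: [0.4843, -0.1444, 0.0522]
contact_force: [-3.3, -0.0, 4.4]
gripper_width: 0.0435
510 pitch deg 70.5 centre rel tcp [ 11.2   1.5 -13.4] cost/pt 1.391859172992262
eef_pos: [0.4935, -0.1426, 0.053]
contact_force: [-3.3, -0.0, 2.4]
gripper_width: 0.0435
495 pitch deg -103.5 centre rel tcp [  8.9   1.4 -13.8] cost/pt 1.2725988366935863
```

```bash
python3 -m jog '[[0.6,0,0,-8,0],[0.6,-20,0,0,0],[0.6,-20,0,0,0],[0.6,0,0,4,0],[0.6,0,0,0,0]]'|grep -E 'eef|cont|width';  python3 -m jog '[[0.6,0,0,4,0],[0.6,0,0,3,0],[0.6,0,0,0,0]]'|grep -E 'eef|cont|width'; python3 -m jog '[[0.6,0,0,2,0],[0.6,0,0,1.5,0],[0.6,0,0,0,0]]'|grep -E 'eef|cont|width';python3 tilt.py
```

```text
eef_pos: [0.5325, -0.1346, 0.0568]
contact_force: [0.6, -0.0, -3.9]
gripper_width: 0.0433
eef_pos: [0.5347, -0.1349, 0.0523]
contact_force: [0.3, 2.5, 14.0]
gripper_width: 0.0436
eef_pos: [0.5371, -0.1347, 0.0505]
contact_force: [4.1, 3.2, 23.1]
gripper_width: 0.043
572 pitch deg -14.8 centre rel tcp [ 43.  -12.2   1.7] cost/pt 10.666274716302112
```

```bash
sed -i "s/(q\[:,0\]>-30)&(q\[:,0\]<75)/(q[:,0]>-30)\&(q[:,0]<36)/; s/W\[:,2\]>10/W[:,2]>13/; s/g.sum(1)>200/(g.sum(1)>200)\&(g[:,0]-g[:,2]>12)/" tilt.py; python3 tilt.py; python3 - <<'E'
from h import *
im=np.load('s5.npz')['im']; c=proj('scene',[[.54,-.134,.04]])[0].astype(int); print(c)
v=im[c[1]-50:c[1]+50,c[0]-50:c[0]+50]; cv2.imwrite('pics/s6c.png',np.clip(cv2.resize(v,None,fx=4,fy=4,interpolation=2)*1.6,0,255).astype(np.uint8)[...,::-1])
E
```

```text
347 pitch deg -97.5 centre rel tcp [  7.8   1.2 -12.8] cost/pt 0.6437086562483701
[266 278]
```

View pics/s6c.png

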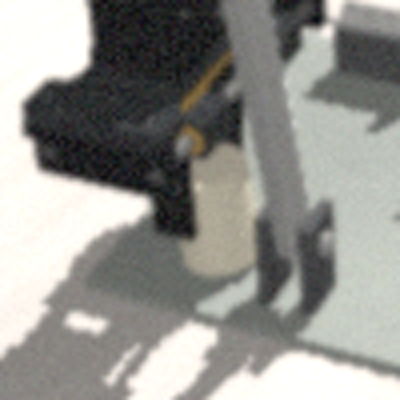

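The view shows the roller almost upright beside the post, at crop (220,215). I'll release it here so it settles, then regrip it centred.

```bash
python3 -m jog '[[0.6,0,0,-3,0],[0.3,0,0,0,0],[0.25,0,0,0,0],[0.25,0,0,0,0],[0.25,0,0,0,0]]'|grep -E 'eef|cont|width'; python3 tilt.py
```

```text
eef_pos: [0.5321, -0.1348, 0.0492]
contact_force: [0.6, 0.4, -0.2]
gripper_width: 0.063
430 pitch deg 90.1 centre rel tcp [ 13.6   0.9 -13.6] cost/pt 0.54379980131319
```

```bash
python3 -m jog '[[0.25,-13,0,3,0],[0.25,0,0,0,0],[0.6,0,0,0,0],[0.6,0,0,0,0],[0.6,0,0,0,0]]'|grep -E 'eef|cont|width'; python3 tilt.py; python3 go.py -62 0 60 11.4 3 cas
```

```text
eef_pos: [0.5451, -0.1323, 0.0465]
contact_force: [0.2, 1.3, -0.3]
gripper_width: 0.0488
232 pitch deg 90.4 centre rel tcp [  0.4   1.  -10.6] cost/pt 0.6252075919245644
tcp [ 545.1 -132.3   46.5] line -168.6 tilt [-0.  0. -1.] dist 116.0 roll 0.0 q7 2.14 F [-1.  -0.  -0.7] w 45.3 t 10.85
[3.0, 38.0, -4.0] 0.0
[3.0, 38.0, -4.0] 0.0
[3.0, 38.0, -4.0] 0.0
```

```bash
python3 -m jog '[[0.6,0,0,0,0],[0.6,0,0,0,0],[0.6,0,0,-10,0],[0.6,3,10,-15,0],[0.6,3,36,0,0]]'|grep -E 'eef|cont|width|grasp';python3 -m jog '[[0.6,0,40,0,0],[0.6,0,30,0,0],[0.6,-25,0,0,0],[0.6,-40,0,0,0],[0.6,0,0,0,0]]'|grep -E 'eef|cont|width|grasp'; python3 go.py 52 0 70 11.4 2 cas
```

```text
eef_pos: [0.5313, -0.0918, 0.0739]
contact_force: [1.2, -0.0, -2.6]
gripper_width: 0.0435
grasp_force: 30.0
eef_pos: [0.5837, -0.0045, 0.0719]
contact_force: [-0.9, -1.2, -3.1]
gripper_width: 0.0433
grasp_force: 30.0
tcp [583.7  -4.5  71.9] line -168.4 tilt [ 0.003 -0.    -1.   ] dist 41.5 roll 0.003 q7 1.89 F [-0.9 -1.2 -3.1] w 43.3 t 11.85
[-21.0, -1.0, 1.0] 0.002
[-21.0, -1.0, 1.0] 0.002
```

```bash
python3 -m jog '[[0.6,-21,-1,0,0],[0.6,-21,-1,0,0],[0.6,0,0,0,0],[0.6,0,0,10,0],[0.6,0,0,8,0]]'|grep -E 'eef|cont|width|grasp';python3 -m jog '[[0.6,0,0,4,0],[0.6,0,0,0,0],[0.6,0,0,0,0]]'|grep -E 'eef|cont|width|grasp'; python3 go.py 53 0 46.5 11.4 1 cas
```

```text
eef_pos: [0.6207, -0.0007, 0.0526]
contact_force: [-0.4, 0.1, -4.7]
gripper_width: 0.0435
grasp_force: 30.0
eef_pos: [0.6215, -0.0005, 0.0496]
contact_force: [0.2, 0.1, -3.4]
gripper_width: 0.0431
grasp_force: 30.0
tcp [ 6.215e+02 -5.000e-01  4.960e+01] line -168.6 tilt [-0.  0. -1.] dist 5.6 roll 0.0 q7 1.91 F [ 0.2  0.1 -3.4] w 43.1 t 12.65
[-4.6, 0.8, 3.1] 0.0
```

```bash
python3 -m jog '[[0.6,-4.6,0.8,0,0],[0.6,0,0,2,0],[0.6,0,0,1.5,0],[0.6,0,0,0,0]]'|grep -E 'eef|cont|width|grasp';python3 -m jog '[[0.3,0,0,0,0],[0.2,0,0,0,0],[0.2,0,0,0,0],[0.2,0,0,-30,0],[0.2,0,0,-40,0]]'|grep -E 'eef|cont|width|grasp'
```

```text
eef_pos: [0.6265, 0.0015, 0.0466]
contact_force: [-0.8, 1.0, 1.4]
gripper_width: 0.0433
grasp_force: 30.0
eef_pos: [0.6246, 0.0012, 0.1149]
contact_force: [1.0, 0.5, 0.2]
gripper_width: 0.0682
grasp_force: 0.0
```

```bash
cat > chk.py <<'E'
from h import *
import sys
n,f=sys.argv[1:3]
if len(sys.argv)>3: z=np.load(f+'.npz'); im,d=z['im'],z['d']
else: im,d=grab(n,f)
W=cloud(n,d).reshape(-1,3)*1000; a=np.deg2rad(11.4); D=W-[573.9,-9.3,0]
q=np.c_[D[:,0]*np.cos(a)+D[:,1]*np.sin(a),-D[:,0]*np.sin(a)+D[:,1]*np.cos(a),D[:,2]]
def st(nm,k): 
    if k.sum()>5: print(nm,k.sum(),np.percentile(q[k],[3,50,97],axis=0).round(1).tolist())
x,y,zz=q.T
k=(abs(x)<9)&(y>-230)&(y<-100)&(zz>80)&(zz<290)
if k.sum()>50:
    c=np.polyfit(zz[k]-45,y[k]+130,1); print('bar angle',np.pi/2+np.arctan(-c[0]),'offset',c[1],k.sum())
g=im.reshape(-1,3).astype(int); w=(g[:,0]-g[:,2]>10)&(g.sum(1)>250)
for c0 in(53,128,179): st('roller%d'%c0,(abs(x-c0)<25)&(abs(y)<33)&(zz>57)&(zz<68)&w)
st('closedbar',(abs(x)<9)&(y>-100)&(y<60)&(zz>40)&(zz<80))
E
python3 chk.py scene scene0 old; python3 chk.py top top0 old; python3 chk.py scene s7;  python3 chk.py top t7; python3 go.py 60 -270 229 11.4 6 cas
```

```text
bar angle 1.7931600699969417 offset -5.953793106540646 1001
roller128 212 [[110.1, -18.3, 57.9], [130.2, -2.9, 63.4], [148.0, 21.6, 65.5]]
roller179 226 [[160.3, -18.9, 57.7], [180.5, -2.7, 63.2], [199.1, 20.5, 65.5]]
closedbar 81 [[-7.9, -10.2, 40.2], [-0.6, -0.2, 47.7], [5.9, 46.4, 53.4]]
bar angle 1.8205443979357927 offset 7.557421314335652 504
roller128 307 [[106.7, -15.4, 57.8], [126.0, 3.4, 61.5], [145.0, 21.8, 65.8]]
roller179 285 [[158.0, -15.5, 58.0], [176.9, 3.8, 61.7], [195.3, 22.6, 66.0]]
closedbar 79 [[-8.6, -6.4, 40.8], [-3.8, 8.6, 46.9], [2.8, 25.7, 51.8]]
bar angle 1.794113062623076 offset -5.783116908797066 1002
roller53 201 [[39.9, -21.2, 57.4], [57.6, -5.2, 63.3], [75.0, 18.8, 65.4]]
roller128 212 [[110.0, -19.0, 58.3], [129.9, -2.6, 63.5], [147.5, 21.4, 65.6]]
roller179 226 [[160.3, -18.2, 57.7], [180.4, -3.0, 63.3], [199.0, 20.9, 65.4]]
bar angle 1.8207416528329032 offset 7.609218102288612 509
tcp [629.    0.8 121.4] line -168.6 tilt [ 0.008  0.001 -1.   ] dist 289.8 roll -0.0 q7 1.88 F [-0.  -0.3  0.4] w 69.0 t 13.65
[-1.0, -45.0, -18.0] -0.0
[-1.0, -45.0, -18.0] -0.0
[-1.0, -45.0, -18.0] -0.0
[-1.0, -45.0, -18.0] -0.0
[-1.0, -45.0, -18.0] -0.0
[-1.0, -45.0, -18.0] -0.0
```

```bash
python3 -m jog '[[1,-4,-10,-45,0],[1,-3,-30,-35,0],[1,0,-45,-18,0],[1,0,-48,-6,0],[1,0,-48,0,0]]'|grep -E 'eef|cont';python3 -m jog '[[1,0,-48,0,0],[1,0,-36,0,0],[1,20,0,0,0],[1,20,0,0,0],[1,20,0,0,0]]'|grep -E 'eef|cont|width'; python3 go.py 0 -240 229 11.4 1 cas
```

```text
eef_pos: [0.6696, -0.1764, 0.2215]
contact_force: [0.5, 1.1, -0.5]
eef_pos: [0.6257, -0.2697, 0.2192]
contact_force: [-0.4, 1.1, -0.2]
gripper_width: 0.0025
tcp [ 625.7 -269.7  219.2] line -168.6 tilt [-0.001 -0.    -1.   ] dist 27.4 roll -0.0 q7 2.3 F [-0.4  1.1 -0.2] w 2.5 t 14.65
[-0.7, 25.5, -9.8] -0.0
```

```bash
python3 -m jog '[[1,-0.5,25,-10,0],[1,0,20,-2,0],[1,0,20,-3,0],[1,0,20,0,0],[1,0,0,0,0]]'|grep -E 'eef|cont';python3 go.py 0 -157 234 11.4 1 cas; python3 chk.py scene s8
```

```text
eef_pos: [0.6107, -0.1832, 0.2353]
contact_force: [0.5, 0.4, -0.4]
tcp [ 610.7 -183.2  235.3] line -168.4 tilt [ 0.001  0.001 -1.   ] dist 20.9 roll 0.003 q7 2.16 F [ 0.5  0.4 -0.4] w -0.2 t 15.15
[1.6, 20.8, 1.4] 0.003
bar angle 1.7479254812057992 offset 5.403283868601083 904
roller53 213 [[36.4, -20.5, 58.4], [55.9, -3.9, 63.4], [74.8, 18.9, 65.6]]
roller128 215 [[110.1, -19.0, 57.7], [128.8, -2.9, 63.4], [147.6, 21.1, 65.2]]
roller179 222 [[160.5, -18.2, 58.3], [180.5, -3.5, 63.4], [198.7, 21.1, 65.4]]
```

```bash
python3 -m jog '[[1,0,15,0,0],[1,0,15,0,0],[1,0,15,0,0],[1,0,10,0,0],[1,0,0,0,0]]'|grep -E 'eef|cont';python3 go.py 0 -111 231 11.4 1 cas; python3 - <<'E'
from h import *
im,d=grab('scene','s9'); v=im[120:320,180:380]; cv2.imwrite('pics/s9c.png',np.clip(cv2.resize(v,None,fx=3,fy=3,interpolation=2)*1.5,0,255).astype(np.uint8)[...,::-1])
E
```

```text
eef_pos: [0.5993, -0.129, 0.2347]
contact_force: [0.5, 1.5, 0.0]
tcp [ 599.3 -129.   234.7] line -168.4 tilt [-0.     0.002 -1.   ] dist 12.0 roll 0.003 q7 2.06 F [0.5 1.5 0. ] w 0.3 t 15.7
[1.2, 11.4, 3.7] 0.003
```

View pics/s9c.png

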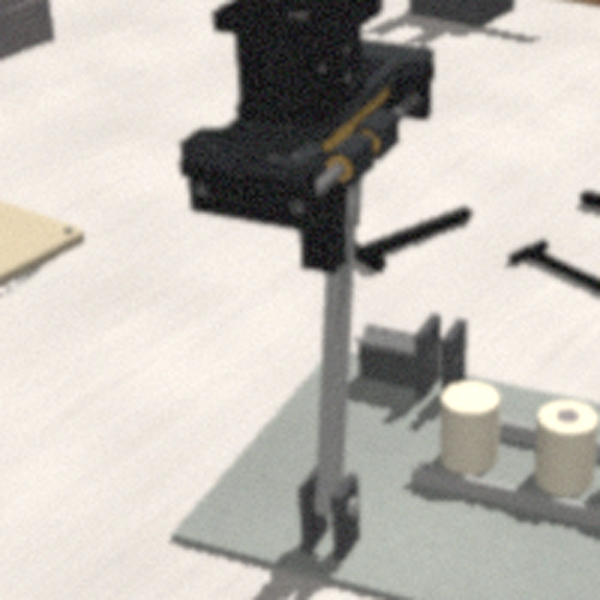

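The bar follows the fingers and is now just past upright. The bay roller stands at crop (470,425). I'll follow the arc down.

```bash
python3 -m jog '[[1,1,11,3,0],[1,0,22,7,0],[1,0,21,7,0],[1,0,19,12,0],[1,0,19,13,0]]'|grep -E 'eef|cont';python3 go.py 0 0.6 157 11.4 2 cas
```

```text
eef_pos: [0.5802, -0.0409, 0.193]
contact_force: [0.9, -1.3, 0.4]
tcp [580.2 -40.9 193. ] line -168.6 tilt [ 0.001  0.    -1.   ] dist 48.7 roll -0.0 q7 1.89 F [ 0.9 -1.3  0.4] w 0.6 t 16.25
[-0.0, 16.0, 18.0] -0.0
[-0.0, 16.0, 18.0] -0.0
```

```bash
python3 -m jog '[[1,0,15,17,0],[1,0,15,17,0],[1,0,10,20,0],[1,0,10,20,0],[1,0,0,0,0]]'|grep -E 'eef|cont';python3 go.py 0 27 86 11.4 2 cas
```

```text
eef_pos: [0.5683, 0.0092, 0.1165]
contact_force: [0.0, -0.3, 0.4]
tcp [568.3   9.2 116.5] line -168.5 tilt [-0.004  0.    -1.   ] dist 31.5 roll 0.002 q7 1.82 F [ 0.  -0.3  0.4] w 0.5 t 16.75
[-1.0, 4.0, 15.0] 0.001
[-1.0, 4.0, 15.0] 0.001
```

```bash
python3 -m jog '[[1,-1,4,15,0],[1,-1,4,15,0],[1,0,0,8,0],[1,0,0,0,0]]'|grep -E 'eef|cont'; python3 -m jog '[[1,0,0,5,0],[1,0,0,3,0],[1,0,0,0,0]]'|grep -E 'eef|cont'; python3 chk.py scene s10
```

```text
eef_pos: [0.5699, 0.0154, 0.0796]
contact_force: [-0.3, -0.8, -0.7]
eef_pos: [0.5707, 0.0154, 0.0729]
contact_force: [0.2, -1.1, -0.0]
roller53 215 [[36.1, -20.3, 58.1], [56.7, -3.7, 63.4], [74.9, 17.0, 65.6]]
roller128 214 [[110.1, -19.0, 57.9], [129.2, -3.3, 63.5], [148.0, 19.8, 65.7]]
roller179 225 [[160.5, -18.9, 58.1], [180.5, -3.2, 63.4], [198.7, 20.1, 65.5]]
closedbar 371 [[-4.4, -94.0, 41.4], [5.4, -27.4, 57.8], [7.2, 45.6, 74.6]]
```

```bash
python3 -m jog '[[1,0,0,2,0],[1,0,0,2,0],[1,0,0,0,0]]'|grep -E 'eef|cont'; python3 -m jog '[[1,0,0,2,0],[1,0,0,2,0],[1,0,0,0,0]]'|grep -E 'eef|cont'
```

```text
eef_pos: [0.571, 0.0155, 0.0712]
contact_force: [-9.6, -0.6, 24.1]
eef_pos: [0.5713, 0.0155, 0.0706]
contact_force: [-27.7, 0.4, 63.0]
```

```bash
python3 -m jog '[[1,0,0,-40,0],[0.6,0,0,-30,0],[0.6,0,0,0,0]]'|grep -E 'eef|cont'; python3 chk.py scene s11; python3 go.py 521 313 80 -15.2 7
```

```text
eef_pos: [0.5731, 0.0155, 0.1394]
contact_force: [1.1, -0.3, 0.1]
roller53 214 [[36.7, -21.1, 58.2], [56.1, -4.2, 63.5], [75.1, 18.3, 65.6]]
roller128 214 [[110.0, -19.2, 57.8], [129.2, -3.5, 63.5], [147.9, 20.4, 65.5]]
roller179 226 [[160.4, -18.2, 58.3], [180.5, -2.8, 63.4], [198.9, 20.6, 65.4]]
closedbar 373 [[-2.9, -94.1, 41.4], [5.4, -24.9, 57.2], [7.1, 55.6, 60.4]]
tcp [571.9  15.6 137. ] line -168.6 tilt [ 0.004  0.001 -1.   ] dist 307.0 roll 0.464 q7 1.8 F [-0.9  0.4 -0.7] w 13.2 t 18.45
[-1.0, 43.0, 8.0] 0.066
[2.0, 43.0, 8.0] 0.066
[4.0, 43.0, 8.0] 0.066
[7.0, 42.0, 8.0] 0.066
[10.0, 42.0, 8.0] 0.066
[13.0, 41.0, 8.0] 0.066
[16.0, 40.0, 8.0] 0.066
```

Bar closed and rollers standing. Now the pin.

```bash
python3 -m jog '[[0.6,-1,43,0,0.066],[0.6,2,43,0,0.066],[0.6,4,43,10,0.066],[0.6,7,42,15,0.066],[0.6,10,42,10,0.066]]'|grep eef; python3 -m jog '[[0.6,13,41,10,0.066],[0.6,16,40,10,0.066],[0.6,0,0,0,0],[0.6,0,0,0,0],[0.6,0,0,0,0]]'|grep -E 'eef|width'; python3 go.py 521 313 40 -15.2 1
python3 - <<'E'
from h import *
im,d=grab('scene','s12'); 
W=cloud('scene',d); u0=proj('scene',[[.497,.319,.006],[.597,.292,.006],[.521,.313,.006]]); print(u0.round())
c=u0[2].astype(int); v=im[c[1]-50:c[1]+50,c[0]-60:c[0]+60].copy()
v=np.clip(cv2.resize(v,None,fx=5,fy=5,interpolation=2)*1.3,0,255).astype(np.uint8)
for p in u0: cv2.circle(v,tuple(((p-c+[60,50])*5).astype(int)),3,(255,0,0),-1)
cv2.imwrite('pics/s12c.png',v[...,::-1])
E
```

```text
eef_pos: [0.5329, 0.2287, 0.098]
eef_pos: [0.519, 0.3106, 0.0794]
gripper_width: 0.0346
tcp [519.  310.6  79.4] line 164.9 tilt [-0.    -0.001 -1.   ] dist 39.6 roll 0.002 q7 0.85 F [ 0.8  0.5 -0.9] w 34.6 t 19.45
[-1.3, 2.9, 39.4] 0.002
[[355. 204.]
 [382. 217.]
 [361. 207.]]
```

View pics/s12c.png

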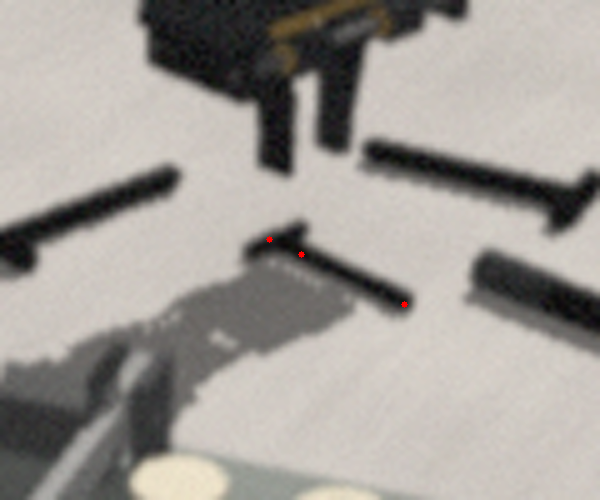

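The pin's crossbar (crop ~(277,242)), shank and tip (408,303) agree with my projected dots. I'll descend and grip the shank.

```bash
python3 -m jog '[[0.6,-1.5,3,30,0],[0.6,0,0,25,0],[0.6,0,0,5,0],[0.6,0,0,0,0],[0.6,0,0,0,0]]'|grep -E 'eef|cont'; python3 go.py 521.5 313 16 -15.2 1
```

```text
eef_pos: [0.522, 0.3144, 0.0214]
contact_force: [0.3, 0.3, 0.4]
tcp [522.  314.4  21.4] line 164.9 tilt [ 0.001  0.001 -1.   ] dist 5.6 roll 0.002 q7 0.88 F [0.3 0.3 0.4] w 34.9 t 20.0
[0.1, -1.5, 5.4] 0.002
```

```bash
python3 -m jog '[[0.6,0,-1,5,0],[0.6,0,0,0,0],[1,0,0,0,0],[1,0,0,0,0],[1,0,0,0,0]]'|grep -E 'eef|cont|width|grasp'; python3 -m jog '[[1,0,0,0,0],[1,0,0,0,0],[1,0,0,-25,0],[1,0,0,-35,0],[1,0,0,-30,0]]'|grep -E 'eef|cont|width|grasp'; python3 go.py -160 80 110 11.4 6 cas
```

```text
eef_pos: [0.5209, 0.3138, 0.0152]
contact_force: [0.0, -0.7, 0.2]
gripper_width: 0.0184
grasp_force: 0.0
eef_pos: [0.5207, 0.3134, 0.1061]
contact_force: [0.4, -0.5, -1.4]
gripper_width: 0.011
grasp_force: 30.0
tcp [520.7 313.4 106.1] line 164.9 tilt [-0. -0. -1.] dist 300.7 roll -0.462 q7 0.84 F [ 0.4 -0.5 -1.4] w 11.0 t 21.0
[7.0, -50.0, -1.0] -0.077
[11.0, -49.0, -1.0] -0.077
[15.0, -48.0, -1.0] -0.077
[18.0, -47.0, -1.0] -0.077
[22.0, -45.0, -1.0] -0.077
[25.0, -43.0, -1.0] -0.077
```

```bash
python3 go.py -108 80 100 11.4 7 cas
```

```text
tcp [520.7 313.4 106.1] line 164.9 tilt [-0. -0. -1.] dist 274.4 roll -0.462 q7 0.84 F [ 0.4 -0.5 -1.4] w 11.0 t 21.0
[-0.0, -39.0, 1.0] -0.066
[2.0, -39.0, 1.0] -0.066
[5.0, -39.0, 1.0] -0.066
[7.0, -39.0, 1.0] -0.066
[10.0, -38.0, 1.0] -0.066
[12.0, -37.0, 1.0] -0.066
[15.0, -36.0, 1.0] -0.066
```

```bash
python3 -m jog '[[1,0,-39,0,-0.066],[1,2,-39,0,-0.066],[1,5,-39,0,-0.066],[1,7,-39,0,-0.066],[1,10,-38,0,-0.066]]'|grep eef; python3 -m jog '[[1,12,-37,0,-0.066],[1,15,-36,0,-0.066],[1,0,0,0,0],[1,0,0,0,0],[1,0,0,0,0]]'|grep -E 'eef|width'; python3 go.py -104 80 70 11.4 1 cas
cat > pin.py <<'E'
from h import *
import sys
# black pin in the air seen by top+scene: project the expected pin, list cloud points near it
p=np.array(sensors.get_state()['eef_pos'])*1000; a=np.deg2rad(11.4)
for n in('top','scene'):
    im,d=grab(n,sys.argv[1]+n); W=cloud(n,d).reshape(-1,3)*1000; D=W-[573.9,-9.3,0]; P=p-[573.9,-9.3,0]
    f=lambda D:np.stack([D[...,0]*np.cos(a)+D[...,1]*np.sin(a),-D[...,0]*np.sin(a)+D[...,1]*np.cos(a),D[...,2]],-1)
    q=f(D); c=f(P); dark=im.reshape(-1,3).astype(int).sum(1)<150
    k=(q[:,0]>c[0]+14)&(q[:,0]<c[0]+95)&(abs(q[:,1]-c[1])<14)&(abs(q[:,2]-c[2]+9)<16)&(q[:,2]>float(sys.argv[2]))&dark
    r=q[k]
    if len(r)>15:
        b=np.polyfit(r[:,0]-c[0]-25,r[:,1],1); e=np.polyfit(r[:,0]-c[0]-25,r[:,2],1)
        print(n,len(r),'tcp',c.round(1),'x range',np.percentile(r[:,0],[2,98]).round(1),'y@',b[1].round(1),'slope',b[0].round(3),'z@',e[1].round(1),'slope',e[0].round(3))
E
python3 pin.py a 60
```

```text
eef_pos: [0.4708, 0.1221, 0.1049]
eef_pos: [0.4522, 0.0493, 0.1051]
gripper_width: 0.0106
tcp [452.2  49.3 105.1] line -168.6 tilt [ 0.  0. -1.] dist 35.3 roll 0.001 q7 1.61 F [ 1.2 -0.4 -1.8] w 10.6 t 22.0
[-3.7, -1.5, 35.1] 0.001
scene 85 tcp [-107.7   81.5  105.1] x range [-92.6 -28.3] y@ 78.6 slope -0.013 z@ 100.6 slope 0.002
```

```bash
python3 -m jog '[[1,0,-1.5,20,0],[1,0,0,20,0],[1,0,0,7,0],[1,0,0,0,0],[1,0,0,0,0]]'|grep -E 'eef|cont'; python3 -m jog '[[1,0,0,2,0],[1,0,0,0,0]]'|grep -E 'eef|cont';  python3 -m jog '[[1,0,0,2,0],[1,0,0,0,0],[1,0,0,0,0]]'|grep -E 'eef|cont'; python3 go.py -104 80 54.4 11.4 1 cas;python3 pin.py b 46
```

```text
eef_pos: [0.4527, 0.0471, 0.0585]
contact_force: [0.9, -0.7, -1.6]
eef_pos: [0.4526, 0.047, 0.0565]
contact_force: [0.8, -0.8, -2.2]
eef_pos: [0.4524, 0.0468, 0.0541]
contact_force: [0.2, 0.1, -1.0]
tcp [452.4  46.8  54.1] line -168.6 tilt [ 0.  0. -1.] dist 4.2 roll 0.0 q7 1.67 F [ 0.2  0.1 -1. ] w 10.9 t 23.1
[-4.0, 1.0, -0.3] 0.0
scene 71 tcp [-108.    79.    54.1] x range [-93.3 -27.8] y@ 75.5 slope 0.01 z@ 49.8 slope 0.001
```

```bash
python3 -m jog '[[1,0,1,0.5,0],[1,0,0,0,0],[1,0,0,0,0]]'|grep -E 'eef|cont'; python3 -m jog '[[1,0,0,1,0],[1,0,0,0,0],[1,0,0,0,0]]'|grep -E 'eef|cont'; python3 -m jog '[[1,0,0,1,0],[1,0,0,0,0],[1,0,0,0,0]]'|grep -E 'eef|cont'
```

```text
eef_pos: [0.4522, 0.0474, 0.0536]
contact_force: [0.1, -2.7, -0.8]
eef_pos: [0.4522, 0.0476, 0.0526]
contact_force: [-1.0, -3.9, 3.2]
eef_pos: [0.4521, 0.0477, 0.0515]
contact_force: [-1.2, -4.0, 4.7]
```

```bash
python3 -m jog '[[1,0,-1,0,0],[1,0,0,0,0],[1,0,0,0,0]]'|grep -E 'eef|cont'; python3 -m jog '[[1,-4,0,-0.5,0],[1,0,0,0,0]]'|grep -E 'eef|cont';python3 -m jog '[[1,-4,0,0,0],[1,0,0,0,0],[1,0,0,0,0]]'|grep -E 'eef|cont'; python3 -m jog '[[1,-4,0,0,0],[1,0,0,0,0],[1,0,0,0,0]]'|grep -E 'eef|cont'; python3 pin.py c 46
```

```text
eef_pos: [0.4523, 0.0471, 0.0516]
contact_force: [-1.4, -2.5, 5.4]
eef_pos: [0.4556, 0.0477, 0.0518]
contact_force: [-4.2, -1.4, 5.4]
eef_pos: [0.4593, 0.0484, 0.0517]
contact_force: [-4.8, -1.8, 5.3]
eef_pos: [0.463, 0.0491, 0.0517]
contact_force: [-6.2, -2.6, 6.4]
scene 73 tcp [-97.1  79.2  51.7] x range [-81.2 -20.3] y@ 75.5 slope -0.021 z@ 49.2 slope 0.055
```

```bash
python3 -m jog '[[1,0,0,-2,0],[1,0,0,0,0],[1,0,0,0,0]]'|grep -E 'eef|cont'; python3 pin.py d 46; python3 -m jog '[[1,-3,-0.5,0,0],[1,0,0,0,0],[1,0,0,0,0]]'|grep -E 'eef|cont'; python3 -m jog '[[1,-3,0,0,0],[1,0,0,0,0],[1,0,0,0,0]]'|grep -E 'eef|cont'
```

```text
eef_pos: [0.4642, 0.0496, 0.0539]
contact_force: [-0.4, -0.9, -1.1]
scene 72 tcp [-95.9  79.4  53.9] x range [-81.5 -16. ] y@ 76.2 slope -0.045 z@ 50.2 slope 0.014
eef_pos: [0.4672, 0.0493, 0.054]
contact_force: [0.2, -0.9, -0.8]
eef_pos: [0.4701, 0.0499, 0.054]
contact_force: [0.4, 1.0, -1.9]
```

```bash
python3 -m jog '[[1,-3,0,0,0],[1,0,0,0,0]]'|grep -E 'eef|cont'; python3 -m jog '[[1,-3.5,0,0,0],[1,0,0,0,0],[1,0,0,0,0]]'|grep -E 'eef|cont'; python3 pin.py e 46; python3 -m jog '[[1,0,0,0.5,0],[0.85,0,0,0,0],[0.75,0,0,0,0],[0.75,0,0,0,0]]'|grep -E 'eef|cont|width';python3 pin.py f 46
```

```text
eef_pos: [0.4733, 0.0506, 0.0541]
contact_force: [1.0, 0.4, -1.6]
eef_pos: [0.4767, 0.0513, 0.0541]
contact_force: [1.3, -0.1, -1.9]
scene 62 tcp [-83.3  78.6  54.1] x range [-68.6 -11.9] y@ 76.0 slope -0.068 z@ 50.1 slope 0.041
eef_pos: [0.4764, 0.051, 0.0535]
contact_force: [-0.4, 0.9, 0.3]
gripper_width: 0.0195
scene 63 tcp [-83.7  78.4  53.5] x range [-69.1 -20.5] y@ 75.8 slope -0.026 z@ 50.9 slope -0.008
```

```bash
python3 -m jog '[[0.65,0,0,0,0],[0.65,0,0,0,0],[0.65,0,0,-30,0],[0.65,0,0,-10,0],[1,24,1,0,0]]'|grep -E 'eef|cont'; python3 -m jog '[[1,24,0.5,0,0],[1,0,0,0,0],[1,0,0,0,0],[1,0,0,0,0],[1,0,0,0,0]]'|grep -E 'eef|cont|width'; python3 go.py -130 79.5 55 11.4 2 cas
```

```text
eef_pos: [0.4554, 0.048, 0.0953]
contact_force: [-0.4, -0.3, 0.3]
eef_pos: [0.4297, 0.0432, 0.0935]
contact_force: [0.8, 0.5, 0.3]
gripper_width: 0.0008
tcp [429.7  43.2  93.5] line -168.6 tilt [ 0. -0. -1.] dist 38.6 roll 0.0 q7 1.59 F [0.8 0.5 0.3] w 0.8 t 28.4
[-0.0, -0.0, 19.0] 0.0
[-0.0, -0.0, 19.0] 0.0
```

```bash
python3 - <<'E'
from h import *
im,d=grab('scene','s13'); c=proj('scene',[[.50,.065,.045]])[0].astype(int)
v=im[c[1]-40:c[1]+40,c[0]-50:c[0]+50]; cv2.imwrite('pics/s13c.png',np.clip(cv2.resize(v,None,fx=6,fy=6,interpolation=2)*1.6,0,255).astype(np.uint8)[...,::-1])
E
```

```text
(no output)
```

View pics/s13c.png

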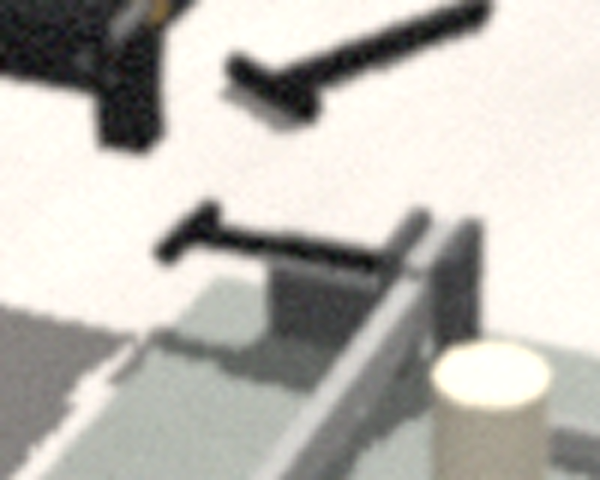

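The pin lies in the cradle, with its crossbar at crop (190,235), and its tip is in the near ear. The bar is down between the ears. I'll push the pin from behind.

```bash
python3 -m jog '[[1,0,0,19,0],[1,0,0,19,0],[1,0,0,0,0],[1,0,0,0,0],[1,-5,0,0,0]]'|grep -E 'eef|cont'; python3 -m jog '[[1,-6,0,0,0],[1,-6,0,0,0],[1,0,0,0,0]]'|grep -E 'eef|cont'; python3 -m jog '[[1,-5,0,0,0],[1,-5,0,0,0],[1,0,0,0,0]]'|grep -E 'eef|cont'; python3 go.py -91.5 79.5 55 11.4 1 cas
```

```text
eef_pos: [0.4344, 0.0442, 0.0563]
contact_force: [0.3, 0.6, -0.2]
eef_pos: [0.4446, 0.0465, 0.0554]
contact_force: [-10.4, -1.5, 8.2]
eef_pos: [0.446, 0.0468, 0.0538]
contact_force: [-48.4, -7.8, 44.2]
tcp [446.   46.8  53.8] line -168.6 tilt [-0.023 -0.002 -1.   ] dist 22.8 roll -0.001 q7 1.67 F [-48.4  -7.8  44.2] w 0.3 t 29.55
[-22.7, -0.7, -1.8] -0.001
```

```bash
python3 -m jog '[[1,10,0,0,0],[1,10,0,0,0],[1,0,0,0,0]]'|grep -E 'eef|cont'; python3 - <<'E'
from h import *
a=np.deg2rad(11.4)
im,d=grab('scene','s14'); W=cloud('scene',d).reshape(-1,3)*1000; D=W-[573.9,-9.3,0]
q=np.c_[D[:,0]*np.cos(a)+D[:,1]*np.sin(a),-D[:,0]*np.sin(a)+D[:,1]*np.cos(a),D[:,2]]
dark=im.reshape(-1,3).astype(int).sum(1)<170
for lo in range(-112,-15,8):
    k=(q[:,0]>lo)&(q[:,0]<lo+8)&(abs(q[:,1]-80)<30)&(q[:,2]>30)&(q[:,2]<60)&dark
    if k.sum()>2: print(lo,k.sum(),'y',np.percentile(q[k,1],[5,50,95]).round(1),'z',np.percentile(q[k,2],[5,50,95]).round(1))
c=proj('scene',[[.50,.065,.045]])[0].astype(int)
v=im[c[1]-40:c[1]+40,c[0]-50:c[0]+50]; cv2.imwrite('pics/s14c.png',np.clip(cv2.resize(v,None,fx=6,fy=6,interpolation=2)*1.6,0,255).astype(np.uint8)[...,::-1])
E
```

```text
eef_pos: [0.4358, 0.0445, 0.0558]
contact_force: [0.8, -0.4, 0.1]
-104 13 y [56.8 61.8 87. ] z [45.6 50.9 53.6]
-96 26 y [58.4 74.5 92.8] z [45.8 50.  52.9]
-88 11 y [71.6 75.9 79.6] z [46.4 49.7 52.2]
-80 9 y [71.1 75.8 77.3] z [47.  48.8 51.8]
-72 8 y [72.  73.4 75.2] z [38.4 48.3 54.1]
-64 21 y [71.8 75.5 78. ] z [30.7 39.9 51.3]
-56 22 y [72.2 74.4 77.6] z [31.3 46.6 52.8]
-48 17 y [72.  74.2 77.5] z [30.7 38.7 52.3]
-40 24 y [70.2 74.2 78.8] z [30.9 48.  53.4]
-32 18 y [73.1 74.9 76.5] z [32.6 46.7 53.7]
-24 11 y [73.1 74.8 76.8] z [34.7 47.4 53.4]
-16 8 y [60.7 61.8 63.8] z [50.2 55.7 58.7]
```

```bash
python3 -m jog '[[1,2,0,7,0],[1,0,0,7,0],[1,0,0,0,0],[1,0,0,0,0]]'|grep -E 'eef|cont'; python3 -m jog '[[1,-6,0,0,0],[1,-4,0,0,0],[1,0,0,0,0]]'|grep -E 'eef|cont'; python3 -m jog '[[1,-3,0,0,0],[1,0,0,0,0]]'|grep -E 'eef|cont'; python3 -m jog '[[1,-3,0,0,0],[1,0,0,0,0]]'|grep -E 'eef|cont'; python3 go.py -91.5 79.5 42 11.4 1 cas
```

```text
eef_pos: [0.4339, 0.044, 0.0412]
contact_force: [0.4, -0.2, -0.2]
eef_pos: [0.4445, 0.0463, 0.0417]
contact_force: [0.3, 0.0, 0.1]
eef_pos: [0.4469, 0.0468, 0.0415]
contact_force: [-0.1, -0.1, 0.8]
eef_pos: [0.4498, 0.0474, 0.0416]
contact_force: [-0.5, 0.3, -0.2]
tcp [449.8  47.4  41.6] line -168.6 tilt [ 0.  0. -1.] dist 18.9 roll 0.0 q7 1.68 F [-0.5  0.3 -0.2] w 0.4 t 31.0
[-18.9, -0.6, -0.4] 0.0
```

```bash
python3 -m jog '[[1,-3,0,0,0],[1,0,0,0,0]]'|grep -E 'eef|cont'; python3 -m jog '[[1,-3,0,0,0],[1,0,0,0,0]]'|grep -E 'eef|cont'; python3 -m jog '[[1,-3,0,0,0],[1,0,0,0,0]]'|grep -E 'eef|cont'; python3 go.py -91.5 79.5 42 11.4 1 cas
```

```text
eef_pos: [0.4529, 0.048, 0.0416]
contact_force: [0.6, -0.0, 0.4]
eef_pos: [0.4558, 0.0486, 0.0416]
contact_force: [-1.4, -0.2, 0.4]
eef_pos: [0.4585, 0.0491, 0.0415]
contact_force: [-3.1, -0.3, 0.8]
tcp [458.5  49.1  41.5] line -168.6 tilt [-0.  0. -1.] dist 10.1 roll 0.0 q7 1.69 F [-3.1 -0.3  0.8] w 0.5 t 31.6
[-10.0, -0.6, -0.5] 0.0
```

```bash
python3 -m jog '[[1,-3,0,0,0],[1,0,0,0,0]]'|grep -E 'eef|cont'; python3 -m jog '[[1,-3,0,0,0],[1,0,0,0,0]]'|grep -E 'eef|cont'; python3 -m jog '[[1,-2,0,0,0],[1,0,0,0,0]]'|grep -E 'eef|cont'; python3 go.py -91.5 79.5 42 11.4 1 cas
```

```text
eef_pos: [0.461, 0.0496, 0.0414]
contact_force: [-4.6, -1.3, 4.2]
eef_pos: [0.4625, 0.0499, 0.0411]
contact_force: [-11.9, -1.9, 9.4]
eef_pos: [0.4628, 0.05, 0.0408]
contact_force: [-19.7, -3.0, 17.3]
tcp [462.8  50.   40.8] line -168.6 tilt [-0.008 -0.001 -1.   ] dist 5.8 roll -0.0 q7 1.7 F [-19.7  -3.   17.3] w 0.5 t 32.2
[-5.7, -0.5, -1.2] -0.0
```

```bash
cat > e.py <<'E'
from h import *
import sys
a=np.deg2rad(11.4)
for n in('scene','top'):
    im,d=grab(n,sys.argv[1]+n); W=cloud(n,d).reshape(-1,3)*1000; D=W-[573.9,-9.3,0]
    q=np.c_[D[:,0]*np.cos(a)+D[:,1]*np.sin(a),-D[:,0]*np.sin(a)+D[:,1]*np.cos(a),D[:,2]]
    dark=im.reshape(-1,3).astype(int).sum(1)<170
    k=(q[:,0]>-120)&(q[:,0]<-60)&(abs(q[:,1]-80)<32)&(abs(q[:,1]-80)>9)&(q[:,2]>38)&(q[:,2]<58)&dark&((q[:,0]<-72))
    if k.sum(): print(n,'crossbar x',np.percentile(q[k,0],[3,25,50,75,97]).round(1),'z',np.median(q[k,2]).round(1),k.sum())
    k=(q[:,0]>15)&(q[:,0]<45)&(abs(q[:,1]-80)<14)&(q[:,2]>34)&(q[:,2]<56)
    if k.sum(): print(n,'tip x',np.percentile(q[k,0],[3,50,97]).round(1),'y',np.median(q[k,1]).round(1),'z',np.median(q[k,2]).round(1),k.sum())
im=np.load(sys.argv[1]+'scene.npz')['im']
c=proj('scene',[[.52,.065,.045]])[0].astype(int)
v=im[c[1]-40:c[1]+40,c[0]-50:c[0]+50]; cv2.imwrite(f'pics/{sys.argv[1]}.png',np.clip(cv2.resize(v,None,fx=6,fy=6,interpolation=2)*1.6,0,255).astype(np.uint8)[...,::-1])
E
python3 -m jog '[[1,10,0,0,0],[1,15,0,0,0],[1,0,0,0,0]]'|grep eef; python3 e.py e1
```

```text
eef_pos: [0.4409, 0.0455, 0.0415]
scene crossbar x [-117.  -110.   -78.6  -76.6  -74.2] z 50.8 31
scene tip x [15.3 16.6 22.3] y 76.4 z 47.3 35
top tip x [17.  18.7 20.2] y 79.9 z 48.3 6
```

```bash
cat > e2.py <<'E'
from h import *
a=np.deg2rad(11.4)
to=lambda c:np.array([573.9+c[0]*np.cos(a)-c[1]*np.sin(a),-9.3+c[0]*np.sin(a)+c[1]*np.cos(a),c[2]])/1000
# compare image darkness profile along crossbar ends (z=45) and tip, scene & top, average of 4 frames
for n in('scene','top'):
    im=np.mean([get_image(n)[0].astype(float).sum(2) for _ in range(4)],0).astype(np.float32)
    def prof(ys,z,xs): 
        uv=np.array([[proj(n,to((x,y,z)))[0] for x in xs] for y in ys],np.float32)
        return cv2.remap(im,uv[...,0],uv[...,1],1).mean(0).round(0).astype(int)
    xs=np.arange(-100,-62,2); print(n,'R end',dict(zip(xs.tolist(),prof([62,64,66],45,xs).tolist())))
    print(n,'L end',prof([94,96,98],45,xs).tolist())
    xs=np.arange(12,44,2); print(n,'tip',dict(zip(xs.tolist(),prof([79,80,81],45,xs).tolist())))
E
python3 e2.py
```

```text
scene R end {-100: 111, -98: 191, -96: 289, -94: 377, -92: 413, -90: 387, -88: 301, -86: 203, -84: 126, -82: 96, -80: 115, -78: 178, -76: 273, -74: 358, -72: 415, -70: 434, -68: 428, -66: 399, -64: 333}
scene L end [471, 469, 466, 456, 433, 390, 319, 236, 159, 104, 81, 88, 144, 220, 288, 311, 314, 310, 309]
scene tip {12: 115, 14: 96, 16: 73, 18: 65, 20: 119, 22: 238, 24: 359, 26: 441, 28: 469, 30: 474, 32: 476, 34: 476, 36: 476, 38: 478, 40: 477, 42: 476}
top R end {-100: 323, -98: 327, -96: 332, -94: 343, -92: 363, -90: 388, -88: 404, -86: 409, -84: 408, -82: 406, -80: 403, -78: 400, -76: 398, -74: 397, -72: 395, -70: 392, -68: 389, -66: 386, -64: 383}
top L end [338, 341, 341, 342, 343, 350, 366, 389, 403, 407, 406, 403, 402, 400, 397, 395, 394, 391, 389]
top tip {12: 174, 14: 185, 16: 180, 18: 158, 20: 175, 22: 251, 24: 312, 26: 338, 28: 344, 30: 345, 32: 344, 34: 344, 36: 345, 38: 343, 40: 342, 42: 340}
```

```bash
python3 -m jog '[[1,0,0,-5,0],[1,-12,0,0,0],[1,-9,0,0,0],[1,0,0,0,0]]'|grep -E 'eef|cont'; python3 -m jog '[[1,-3,0,-1,0],[1,0,0,0,0]]'|grep -E 'eef|cont'; python3 -m jog '[[1,-2,0,-1,0],[1,0,0,0,0]]'|grep -E 'eef|cont';python3 -m jog '[[1,-1,0,-1,0],[1,0,0,0,0]]'|grep -E 'eef|cont'
```

```text
eef_pos: [0.4639, 0.0502, 0.0467]
contact_force: [0.4, 1.0, -0.6]
eef_pos: [0.4655, 0.0505, 0.0475]
contact_force: [-0.1, -0.1, 0.4]
eef_pos: [0.4673, 0.0509, 0.0486]
contact_force: [-0.3, -0.7, 0.3]
eef_pos: [0.468, 0.051, 0.0495]
contact_force: [-1.0, -0.2, -0.3]
```

```bash
python3 -m jog '[[1,-1.5,0,0,0],[1,0,0,0,0]]'|grep -E 'eef|cont'; python3 -m jog '[[1,-1.5,0,-0.5,0],[1,0,0,0,0]]'|grep -E 'eef|cont';python3 -m jog '[[1,-1.5,0,-0.5,0],[1,0,0,0,0]]'|grep -E 'eef|cont'; python3 e2.py
```

```text
eef_pos: [0.4685, 0.0511, 0.0491]
contact_force: [-6.5, -0.9, 3.9]
eef_pos: [0.4687, 0.0511, 0.0491]
contact_force: [-9.5, -1.6, 3.4]
eef_pos: [0.469, 0.0512, 0.0492]
contact_force: [-14.5, -2.9, 4.3]
scene R end {-100: 407, -98: 336, -96: 263, -94: 216, -92: 193, -90: 185, -88: 184, -86: 183, -84: 176, -82: 160, -80: 139, -78: 117, -76: 107, -74: 147, -72: 230, -70: 319, -68: 376, -66: 380, -64: 328}
scene L end [67, 63, 61, 58, 54, 57, 71, 86, 123, 150, 144, 109, 74, 72, 93, 146, 197, 247, 287]
scene tip {12: 112, 14: 86, 16: 64, 18: 52, 20: 56, 22: 62, 24: 93, 26: 159, 28: 268, 30: 379, 32: 443, 34: 469, 36: 476, 38: 475, 40: 475, 42: 477}
top R end {-100: 240, -98: 242, -96: 245, -94: 251, -92: 254, -90: 253, -88: 249, -86: 247, -84: 248, -82: 251, -80: 250, -78: 252, -76: 258, -74: 271, -72: 287, -70: 299, -68: 306, -66: 312, -64: 316}
top L end [329, 329, 331, 331, 332, 333, 334, 335, 337, 337, 338, 339, 338, 340, 341, 342, 342, 342, 342]
top tip {12: 245, 14: 215, 16: 186, 18: 149, 20: 101, 22: 71, 24: 80, 26: 139, 28: 227, 30: 301, 32: 338, 34: 344, 36: 345, 38: 344, 40: 342, 42: 341}
```

```bash
python3 -m jog '[[1,10,0,0,0],[1,20,0,0,0],[1,0,0,-40,0],[1,0,0,-40,0],[1,0,0,0,0]]'|grep -E 'eef|cont'; python3 -m jog '[[1,0,0,0,0],[1,0,0,0,0]]' >/dev/null; python3 e2.py | grep -E 'scene|top tip'; python3 chk.py scene s20; python3 - <<'E'
from h import *
s=sensors.get_state(); print(s['t'],s['contact_force'])
a=np.load('scene0.npz')['im'];b=np.load('s20.npz')['im']
for n,p in dict(piston=(148,355),ring=(198,400),stud=(420,219),pinA=(397,191)).items(): 
    u,v=p; print(n,abs(a[v-20:v+20,u-20:u+20].astype(float)-b[v-20:v+20,u-20:u+20]).mean().round(1))
E
```

```text
eef_pos: [0.4463, 0.0466, 0.1354]
contact_force: [0.7, 0.3, -0.3]
scene R end {-100: 468, -98: 469, -96: 468, -94: 467, -92: 467, -90: 465, -88: 463, -86: 447, -84: 391, -82: 295, -80: 189, -78: 110, -76: 73, -74: 86, -72: 147, -70: 241, -68: 325, -66: 360, -64: 321}
scene L end [468, 466, 464, 465, 463, 462, 455, 434, 384, 306, 217, 136, 92, 87, 117, 164, 216, 261, 290]
scene tip {12: 115, 14: 90, 16: 63, 18: 49, 20: 58, 22: 74, 24: 119, 26: 198, 28: 303, 30: 410, 32: 457, 34: 472, 36: 473, 38: 473, 40: 472, 42: 474}
top tip {12: 174, 14: 183, 16: 177, 18: 145, 20: 99, 22: 65, 24: 85, 26: 153, 28: 240, 30: 307, 32: 338, 34: 344, 36: 344, 38: 343, 40: 342, 42: 341}
roller53 217 [[36.6, -21.0, 58.1], [56.3, -2.7, 63.4], [75.0, 18.4, 65.4]]
roller128 217 [[110.2, -19.4, 58.0], [129.1, -2.8, 63.3], [147.8, 20.7, 65.5]]
roller179 229 [[160.8, -18.6, 57.8], [180.5, -2.9, 63.1], [198.8, 20.7, 65.4]]
closedbar 378 [[-3.1, -95.1, 40.7], [5.3, -25.9, 56.8], [7.0, 55.8, 60.2]]
36.15 [-0.16921478 -0.31695727  0.37534429]
piston 9.4
ring 4.8
stud 5.2
pinA 5.6
```

```bash
python3 - <<'E'
from h import *
im,d=get_image('top'); z=np.load('top0.npz')
for n,i,dd in(('0',z['im'],z['d']),('1',im,d)):
    W=cloud('top',dd)*1000
    for nm,(u,v) in dict(piston=(498,277),ring=(496,222),stud=(167,185)).items():
        w=W[v-45:v+45,u-30:u+30].reshape(-1,3) if nm=='stud' else W[v-24:v+24,u-28:u+28].reshape(-1,3)
        w=w[w[:,2]>(40 if nm=='piston' else 7)]; print(n,nm,len(w),w.mean(0).round(1) if len(w) else '')
print(robot.sign_off())
E
```

```text
0 piston 439 [ 493.4 -407.    48.8]
0 ring 695 [ 621.1 -414.6   11.8]
0 stud 714 [682.5 326.9  18.9]
1 piston 436 [ 493.2 -406.7   49.1]
1 ring 700 [ 621.3 -415.    11.7]
1 stud 690 [685.5 327.4  19.1]
the job is handed in; nothing more can be done
None
```

I handed the job in at about 36 s: the fallen roller stands in the bay, the keeper bar is down level, the pin is pushed home within about 1 mm, the other rollers are upright, and the piston, ring and stud measure where they were to within about 3 mm.

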